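# Pack up the carrom kit box

### The job

The game is over: take the red tumbler out of the kit box and stand it on the cork coaster, and pack the box so that everything stands upright on its floor side by side: the coin case, whichever of the sugar pot, green tea caddy, honey jar, blue jar and dice box are out on the table, and the red powder shaker picked out of its coin tray. Leave the other shakers, the teapot and the glass dish where they are.

Things in the scene. Friction and masses are not known exactly. Their poses are not given: they have to be found in the camera images.
- kit_box: Open wooden plank kit box, fixed to the table, no dividers: outside 142 (x) x 268 (y) x 56 mm high, walls and floor 6 mm thick, so 130 x 256 mm inside. Origin: centre of its underside; x and y along its short and long sides.
- kit_box_in (a point): Centre of the kit box's inner floor, 6 mm above the table; axes as the kit box.
- coin_case: Oblong brown wooden coin case: body 58 (x) x 120 (y) x 46 mm high; on top, in the middle, a dark grip bar 20 (x) x 60 (y) x 34 mm high. Origin: centre of the underside; z up when standing. Whole height 80 mm. 
- sugar_pot: Stainless steel sugar pot: round body 58 mm across and 48 high, with a dark twist cap 28 across and 32 high on top. Origin: centre of the underside; z up when standing. Whole height 80 mm. May be absent.
- tea_caddy: Green square tea caddy: body 58 x 58 x 50 mm high, square brass knob 22 x 22 x 30 high (sides along x and y). Origin: centre of the underside; z up when standing. Whole height 80 mm. May be absent.
- honey_jar: Amber glass honey jar: round body 60 mm across and 46 high, yellow cap 26 across and 34 high. Origin: centre of the underside; z up when standing. Whole height 80 mm. May be absent.
- blue_jar: Blue ceramic jar: round body 56 mm across and 44 high, white cap 24 across and 36 high. Origin: centre of the underside; z up when standing. Whole height 80 mm. May be absent.
- dice_box: Pale wooden dice box: body 46 (x) x 58 (y) x 47 mm high, square black knob 20 x 20 x 33 high (sides along x and y). Origin: centre of the underside; z up when standing. Whole height 80 mm. May be absent.
- red_shaker: Red powder shaker, the one to pack: round body 42 mm across and 46 high, red cap 22 across and 34 high; it stands in one of the coin trays among other shakers. Origin: centre of the underside; z up when standing. Whole height 80 mm. 
- blue_shaker: Blue powder shaker, same shape as the red one; stays in its tray. Origin: centre of the underside; z up when standing. Whole height 80 mm. 
- yellow_shaker: Yellow powder shaker, same shape as the red one; stays in its tray. Origin: centre of the underside; z up when standing. Whole height 80 mm. 
- white_shaker: White powder shaker, same shape as the red one; stays in its tray. Origin: centre of the underside; z up when standing. Whole height 80 mm. 
- tumbler: Red plastic tumbler, open cup 64 mm across at the rim, narrower at the foot, 95 mm high, wall 3 mm; at the start it stands inside the kit box. Origin: centre of the underside.
- coaster_top (a point): Centre of the top of the round cork coaster (76 mm across, 4 mm thick, fixed to the table).
- tray_a: Walnut-brown coin tray, fixed, 160 (x) x 125 (y) x 22 mm high, walls and floor 5 mm; holds three shakers and two loose playing coins (31 mm across, 9 mm thick). Origin: centre of the underside.
- tray_b: The other coin tray, same shape, at the other edge of the table; holds the white shaker and two coins.
- teapot: White porcelain teapot with closed lid, about 190 mm long with spout and handle (along y), 114 mm high; a bystander. Origin: centre of the underside.
- glass_dish: Round glass dish with closed hinged lid, 114 mm across, 54 mm high; a bystander. Origin: centre of the underside.
Not all that is in view belongs to the job. Leave any purple look-alike of the dice_box alone.

How it is judged (in metres and radians):
At the end, for the whole second after the job is handed in: Coin case, red shaker and every table item that is present stand inside the kit box on its floor (underside within 8 mm of it, tilt under 0.12 rad), the tumbler stands upright on the coaster with its centre within 18 mm of the coaster's centre, and all stay so for the last second (x of coin_case in the frame of kit_box_in between -0.055 and 0.055 m and y of coin_case in the frame of kit_box_in between -0.118 and 0.118 m and z of coin_case in the frame of kit_box_in between -0.006 and 0.008 m and angle between each of coin_case, sugar_pot, tea_caddy, honey_jar, blue_jar, dice_box, red_shaker's own z axis and vertical below 0.12 rad and x of sugar_pot in the frame of kit_box_in between -0.055 and 0.055 m and y of sugar_pot in the frame of kit_box_in between -0.118 and 0.118 m and z of sugar_pot in the frame of kit_box_in between -0.006 and 0.008 m and x of tea_caddy in the frame of kit_box_in between -0.055 and 0.055 m and y of tea_caddy in the frame of kit_box_in between -0.118 and 0.118 m and z of tea_caddy in the frame of kit_box_in between -0.006 and 0.008 m and x of honey_jar in the frame of kit_box_in between -0.055 and 0.055 m and y of honey_jar in the frame of kit_box_in between -0.118 and 0.118 m and z of honey_jar in the frame of kit_box_in between -0.006 and 0.008 m and x of blue_jar in the frame of kit_box_in between -0.055 and 0.055 m and y of blue_jar in the frame of kit_box_in between -0.118 and 0.118 m and z of blue_jar in the frame of kit_box_in between -0.006 and 0.008 m and x of dice_box in the frame of kit_box_in between -0.055 and 0.055 m and y of dice_box in the frame of kit_box_in between -0.118 and 0.118 m and z of dice_box in the frame of kit_box_in between -0.006 and 0.008 m and x of red_shaker in the frame of kit_box_in between -0.055 and 0.055 m and y of red_shaker in the frame of kit_box_in between -0.118 and 0.118 m and z of red_shaker in the frame of kit_box_in between -0.006 and 0.008 m and horizontal distance between tumbler and coaster_top below 0.018 m and z of tumbler in the frame of coaster_top between -0.003 and 0.006 m and angle between tumbler's own z axis and vertical below 0.1 rad); the robot touches nothing.
It fails at once if the teapot is shifted more than 3 cm (distance of teapot from where it was at the start of the episode above 0.03 m).
It fails at once if the glass dish is shifted more than 3 cm (distance of glass_dish from where it was at the start of the episode above 0.03 m).
It fails at once if the blue shaker is shifted more than 3 cm or tipped over (distance of blue_shaker from where it was at the start of the episode above 0.03 m or angle between blue_shaker's own z axis and vertical above 0.5 rad).
It fails at once if the yellow shaker is shifted more than 3 cm or tipped over (distance of yellow_shaker from where it was at the start of the episode above 0.03 m or angle between yellow_shaker's own z axis and vertical above 0.5 rad).
It fails at once if the white shaker is shifted more than 3 cm or tipped over (distance of white_shaker from where it was at the start of the episode above 0.03 m or angle between white_shaker's own z axis and vertical above 0.5 rad).
Of sugar_pot, tea_caddy, honey_jar, blue_jar, dice_box only 3 to 5 are there at a start; the rules pass over those that are not, and their reading is None.
At some moment in a run one of coin_case, sugar_pot, tea_caddy, honey_jar, blue_jar, dice_box may be knocked a few centimetres aside while the robot is not near it.
It also fails if it takes over 210 s, if anything falls off the work surface, if the arm or the gripper's body presses on something with over 40 N, if the wrist force passes 120 N, or if a joint passes its speed limit or range.

### The arm

A 6-joint arm with a two-finger parallel gripper is mounted at the origin on the work surface. World frame = base frame: x ahead of the robot, y to its left, z up, the work surface at z = 0. Lengths are in mm, angles in degrees, forces in N, time in s.
With the tool pointing down it reaches from about 300 to 850 mm from the base axis. Payload 4.2 kg.
Tool frame: the origin (TCP) lies on the centre line of the jaws, within the pads' length; the fingertips stand 14 mm ahead of it and the grasp point (between the pads) lies 5 mm behind it; z points along the fingers, y is the line along which they close (so a half turn about z gives the same grasp; the last joint's range is limited). The gripper opens to 91 mm and grips with 3 to 60 N. Pads are 32 mm wide; open, the fingers measure 118 mm over their backs; the gripper's body (76 mm by 178 mm) begins 60 mm behind the grasp point.
Start: joints at [65.031, 18.312, 89.639, -0, 72.044, -1.146], TCP at [232.259, 526.021, 227.976] pointing down, gripper open.
Joint ranges: [-177.97, 177.97], [-48.28, 115.42], [12.27, 149.76], [-77.06, 257.06], [2.81, 150.46], [-146.56, 146.56]. Speed limits (degrees/s): [147.25, 147.25, 180, 180, 180, 180].

### API

Orientations are given as [roll, pitch, yaw] about the fixed x, y, z axes, in that order (R = Rz(yaw) Ry(pitch) Rx(roll)).
In Python, from workcell import * gives the robot as it stands. The module is installed in compiled form; this text tells all that it offers.
- The arm moves only by the shell command python3 -m crank 'ROWS' [FORCE]. ROWS is JSON, a list of rows, each an object of numbers: "grip": the finger opening in m, from 0 to 0.0912; "x", "y", "z": the shift along the tool's x, y, z in m; "yaw": the turn about the tool's z in rad. In form: [{"grip": .., "x": .., "y": .., "z": .., "yaw": ..}, ...]. A call has exactly 5 rows; each row is the pose to reach, as a shift and turn from the pose commanded when the call began, along the tool's axes at that moment; what a row does not reach only later rows make up. A row lasts 1/12 s, in which the tool goes at most 41.7 mm and 7.16 degrees, less where a joint would pass 70% of its speed; a pose out of reach is approached as far as the arm can. A call with a gripper value outside its range is refused whole. The fingers move at their own pace and stop on an object; FORCE is the grip in N (left out, the last holds). Time passes only in rows, so rows that repeat a pose let the fingers close, or fill a call up. It gives the time, the measured TCP pose, the force, the opening and the grip force at its end, in the units of the state.
- state(): the state, without advancing time (a new reading comes with each control period).
- grab_frame(name): name is "scene" or "side" or "wrist"; returns the picture (480x640x3 uint8, red, green, blue); there is no depth.
- camera_model(name): a dict with "intrinsics" (3x3 intrinsics, pixels), "distortion" ([k1, k2, p1, p2, k3] as OpenCV has them; the pictures are not rectified), "R" (3x3) and "t" (3): a world point X has camera coordinates R X + t. Camera axes: x right, y down, z forward; pixel columns grow to the right and rows downward; lengths in mm; the calibration is good to about 2 mm. A picture is of the moment at which its call begins: read the wrist's pose just before it. camera_model takes no time and is no camera call; for the wrist camera it gives the pose at the moment of the call.
- job_done(): hands the job in; it is judged then, once.
The state is a dict: "time_s": time; "qpos": joint angles; "qvel": joint speeds; "effort": joint torques, N m; "ee_pos": TCP position; "ee_rot": TCP orientation; "force": force on the tool from outside, world axes, zero at the start; "torque": the same for the moment, N m; "gripper_width": finger opening in mm; "gripper_force": force on a finger pad.
Only numpy, scipy, OpenCV 4.12 (cv2) and the standard library are available. Lean on these libraries where they do the work, as an engineer would, in place of code of your own. Each camera call takes 0.05 s, during which the arm holds its last target. There are 200 camera calls.

## Working session

There is one attempt and no reset: what is moved stays moved. The work goes in short steps, Python scripts to look and compute and a shell command to move; the robot and the scene stay as the last step left them, time stands still between calls to the robot, and variables do not carry over. Pictures are saved under pics/ and viewed, at most 14 in all, crops included, and the job is handed in when it is done.

```bash
mkdir -p pics
cat > h.py <<'E'
from workcell import *
import numpy as np, cv2
def cam(n):
    m=camera_model(n); return {k:np.array(m[k],float) for k in ("intrinsics","distortion","R","t")}
def ray(m,uv):
    p=cv2.undistortPoints(np.array([[uv]],float),m["intrinsics"],m["distortion"])[0,0]
    d=m["R"].T@np.array([p[0],p[1],1]); return -m["R"].T@m["t"],d/np.linalg.norm(d)
def onz(m,uv,z):
    o,d=ray(m,uv); return o+d*(z-o[2])/d[2]
def cross(m1,uv1,m2,uv2):
    o1,d1=ray(m1,uv1);o2,d2=ray(m2,uv2)
    s=np.linalg.lstsq(np.c_[d1,-d2],o2-o1,rcond=None)[0]
    a=o1+s[0]*d1;b=o2+s[1]*d2; return (a+b)/2,np.linalg.norm(a-b)
def proj(m,X):
    return cv2.projectPoints(np.array(X,float).reshape(-1,1,3),cv2.Rodrigues(m["R"])[0],m["t"],m["intrinsics"],m["distortion"])[0][:,0]
def snap(n,f):
    im=grab_frame(n); cv2.imwrite(f"pics/{f}.png",im[:,:,::-1]); return im
E
python3 - <<'E'
from h import *
np.set_printoptions(precision=1,suppress=True)
for n in("scene","side","wrist"):
    m=cam(n); snap(n,n+"0"); print(n,-m["R"].T@m["t"],m["R"][2])
    print(m["intrinsics"][0])
print(state())
E
```

```text
scene [1052.6  704.5  915.4] [-0.4 -0.6 -0.7]
[562.2   0.  326. ]
side [ -78.9 -667.   675.4] [ 0.6  0.5 -0.6]
[533.2   0.  318.4]
wrist [165.3 556.9 383.7] [ 0.2 -0.1 -1. ]
[378.4   0.  316.3]
{'time_s': 0.15, 'qpos': array([65. , 18.3, 89.7, -0. , 72. , -1.1]), 'qvel': array([ 0. , -0. , -0.1,  0. , -0.1,  0. ]), 'effort': array([  0. , -41.3, -23.2,   0.1,   0. ,  -0. ]), 'ee_pos': array([232.1, 525.7, 227.3]), 'ee_rot': array([-179.9,   -0. ,  156.2]), 'force': array([-0.1,  0.2, -0. ]), 'torque': array([0., 0., 0.]), 'gripper_force': 0.0, 'gripper_width': 91.3667063437887}
```

View pics/scene0.png

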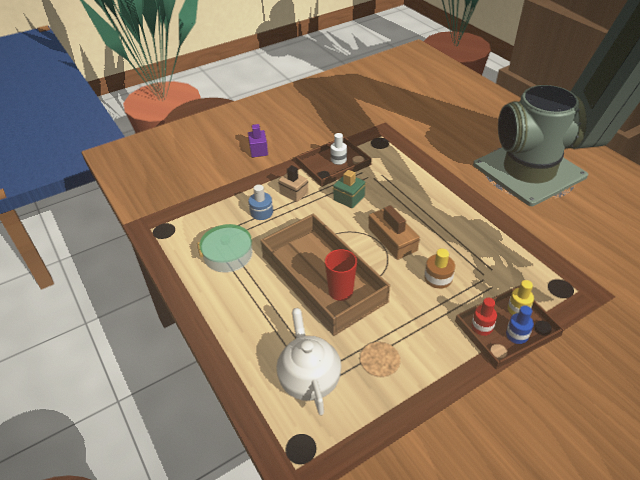

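View pics/side0.png

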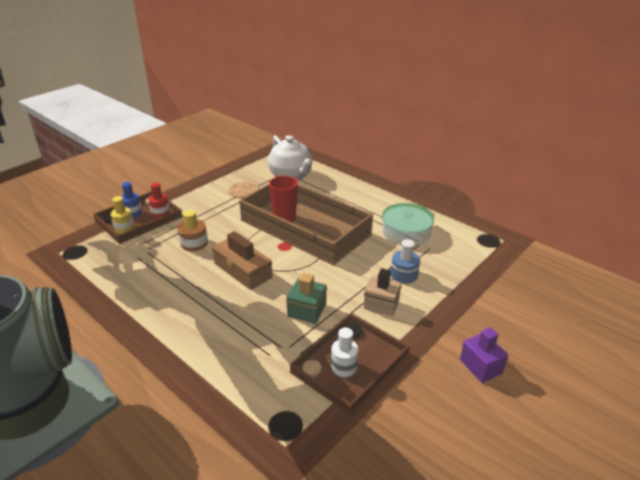

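Scene view: red tumbler in the box (341,273). The candidates are:
- Red shaker (485,316), with blue (520,325) and yellow (522,298) shakers beside it.
- Honey jar (439,267), coin case (394,230), caddy (349,187).
- Dice box (293,184), with the purple look-alike (257,142) to avoid.
- Blue jar (260,203) and coaster (380,358).

The sugar pot is absent. The side view agrees. Next I measure from both views.

Run:
```python
import cv2,numpy as np
a=cv2.imread("pics/scene0.png");b=cv2.imread("pics/side0.png")
c1=cv2.resize(a[160:340,230:550],(800,450),interpolation=cv2.INTER_CUBIC)
c2=cv2.resize(b[130:390,80:440],(800,578),interpolation=cv2.INTER_CUBIC)
cv2.imwrite("pics/c1.png",c1);cv2.imwrite("pics/c2.png",c2)
```

```text
(no output)
```

View pics/c1.png

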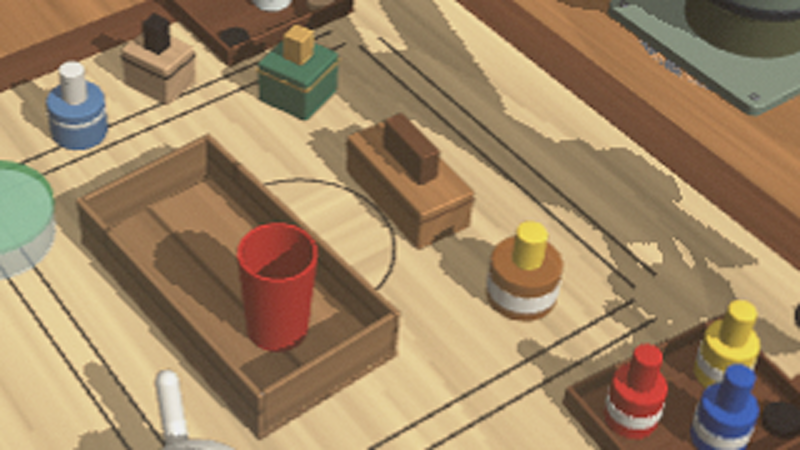

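View pics/c2.png

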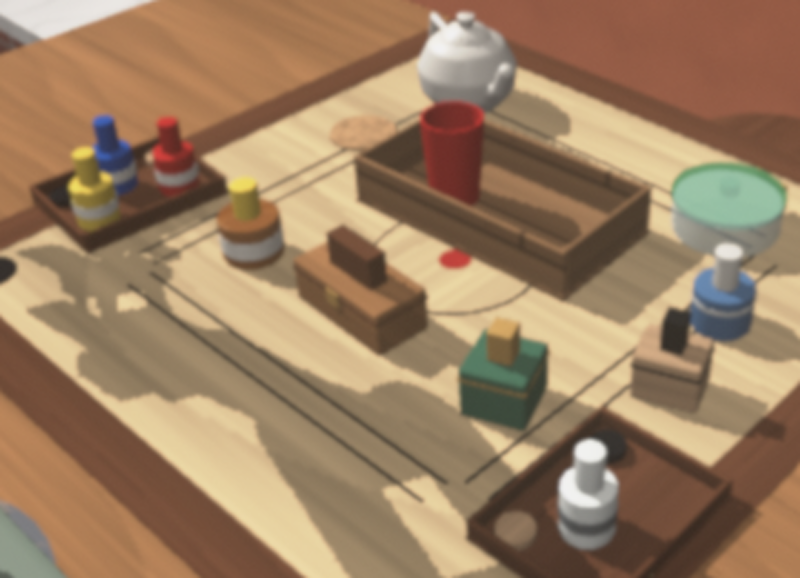

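Crops: cap tops show clearly in both views, e.g. honey (531,231) and (243,185), red shaker (648,353) and (168,125). The box's top corners and the case bar are visible too. Triangulating.

```bash
cat > tri.py <<'E'
from h import *
np.set_printoptions(precision=1,suppress=True)
A,B=cam("scene"),cam("side")
a=lambda p:(p[0]/2.5+229.8,p[1]/2.5+159.8)
b=lambda p:(p[0]/2.2222+79.8,p[1]/2.2222+129.8)
P=dict(blue=((72,69),(729,252)),dice=((156,20),(677,315)),caddy=((299,33),(504,327)),case=((411,137),(357,248)),honey=((531,231),(243,185)),
red=((648,353),(168,125)),rim=((277,248),(453,113)),boxR=((398,316),(362,160)),boxL=((80,203),(650,192)),boxFar=((207,138),(567,252)),
yel=((742,308),(86,155)),blu=((740,374),(105,123)))
for k,(p,q) in P.items():
    X,e=cross(A,a(p),B,b(q)); print(k,X,round(e,1))
X,e=cross(A,(380,358),B,(243,189));print("coaster",X,e)
print("boxNear z56",onz(A,a((262,394)),56))
print("teapot",onz(A,(308,370),50),cross(A,(307,346),B,(289.5,138)))
f=lambda c,l,z:print(c,np.array([onz(A,a(p),z) for p in l]))
f("bar z80",[(384,121),(401,114),(439,152),(422,160)],80)
f("case z46",[(347,157),(416,213),(473,184)],46)
f("caddy z50",[(260,67),(310,85),(338,68)],50)
f("dice z47",[(124,52),(166,71),(195,57)],47)
print(proj(A,state()["ee_pos"]))
w=cam("wrist");print("wrist cam z-axis",w["R"][2],w["R"][0])
E
python3 tri.py
```

```text
blue [ 652.6 -245.6   78.2] 0.9
dice [ 550.9 -264.4   79.7] 0.9
caddy [ 447.3 -171.3   78.9] 0.0
case [444.9   1.1  73.6] 0.1
honey [436.4 150.6  78.2] 1.0
red [450.9 296.1  80.7] 1.7
rim [633.5  70.3 103.3] 0.3
boxR [568.5 142.   49. ] 6.4
boxL [ 718.8 -112.    49.4] 0.0
boxFar [ 584.7 -119.3   52.7] 1.5
yel [362.1 303.9  82.4] 3.0
blu [409.8 347.4  81. ] 2.5
coaster [661.  245.8   2.2] 0.2988344892071504
boxNear z56 [702.4 153.3  56. ]
teapot [802.2 219.9  50. ] (array([795.4, 210.4, 106.2]), np.float64(0.48581374774510855))
bar z80 [[456.6 -23.7  80. ]
 [438.4 -22.8  80. ]
 [441.3  35.3  80. ]
 [459.7  35.1  80. ]]
case z46 [[489.1 -32.8  46. ]
 [480.9  57.8  46. ]
 [417.4  57.2  46. ]]
caddy z50 [[ 487.2 -179.    50. ]
 [ 462.5 -130.1   50. ]
 [ 425.9 -135.8   50. ]]
dice z47 [[ 583.2 -276.1   47. ]
 [ 563.8 -227.9   47. ]
 [ 529.4 -230.4   47. ]]
[[714.2 277.9]]
wrist cam z-axis [ 0.2 -0.1 -1. ] [ 0.4  0.9 -0. ]
```

View pics/wrist0.png

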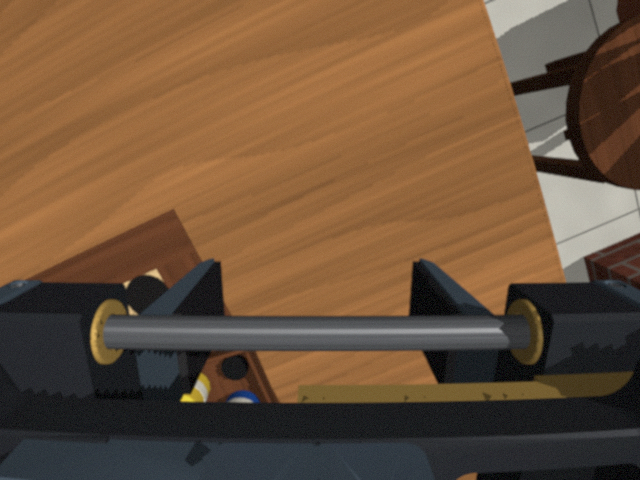

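Run:
```python
import cv2,numpy as np
a=cv2.imread("pics/scene0.png");b=cv2.imread("pics/side0.png")
R=lambda i,k:cv2.resize(i,None,fx=k,fy=k,interpolation=cv2.INTER_CUBIC)
M=np.zeros((600,800,3),np.uint8)
for im,x,y,w,h,k,X,Y in[(a,325,165,50,45,8,0,0),(a,272,160,45,45,8,400,0),(a,255,210,140,125,2.4,0,360-60+0),(b,360,265,45,50,6,400,300)]:
    c=R(im[y:y+h,x:x+w],k);hh=min(c.shape[0],(360 if Y==0 else 300) if Y else 300);M[Y:Y+min(c.shape[0],600-Y),X:X+min(c.shape[1],800-X)]=c[:600-Y,:800-X]
cv2.imwrite("pics/m1.png",M)
```

```text
(no output)
```

View pics/m1.png

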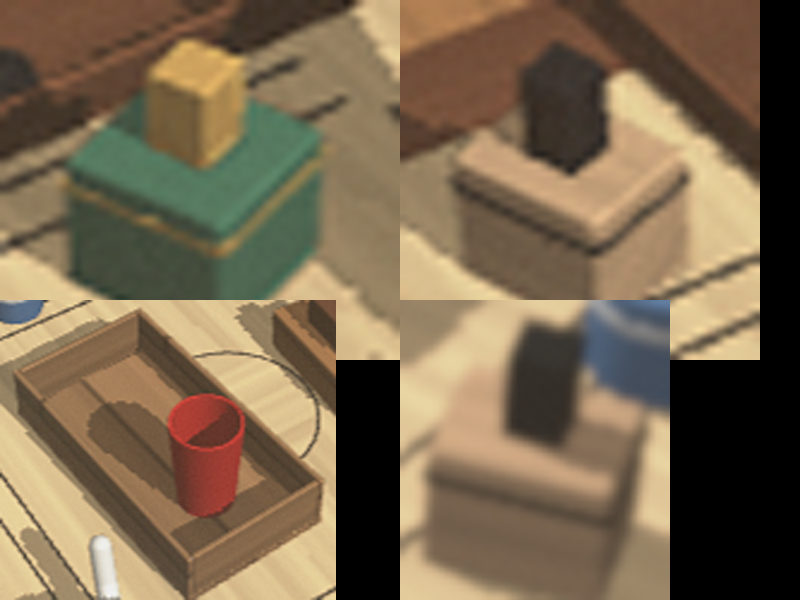

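Montage: the caddy's top face corners (68,170), (220,235), (322,130) and the dice box's (460,155), (590,232), (688,165) are clear. So are the box's four top corners.

Run:
```python
from h import *
np.set_printoptions(precision=1,suppress=True)
A=cam("scene")
def f(n,l,k,o,z):
    X=np.array([onz(A,(p[0]/k+o[0]-.4,p[1]/k+o[1]-.4),z)[:2] for p in l]);d=np.diff(X,axis=0)
    print(n,X.tolist() and X.round(1).tolist(),"len",np.linalg.norm(d,axis=1),"ang",np.degrees(np.arctan2(d[:,1],d[:,0])))
    return X
X=f("caddy",[(68,170),(220,235),(322,130)],8,(325,165),50);print((X[0]+X[2])/2)
f("knob",[(148,72),(200,85),(243,58),(188,40)],8,(325,165),80)
X=f("dice",[(60,155),(190,232),(288,165)],8,(272,160),47);print((X[0]+X[2])/2)
f("knob",[(122,72),(168,88),(208,62),(160,42)],8,(272,160),80)
X=f("box",[(18,73),(140,10),(322,185),(190,260),(18,73)],2.4,(255,210),56);print(X[:4].mean(0))
a=lambda p:(p[0]/2.5+229.8,p[1]/2.5+159.8)
# rim ellipse extremes by red mask
im=cv2.imread("pics/scene0.png");h=cv2.cvtColor(im,cv2.COLOR_BGR2HSV)
m=(((h[...,0]<8)|(h[...,0]>172))&(h[...,1]>170)&(h[...,2]>70)).astype(np.uint8)
n,l,s,c=cv2.connectedComponentsWithStats(m)
for i in range(1,n):
    if s[i,4]>100: print(s[i],c[i])
hc=cv2.inRange(h,(8,90,120),(18,200,230))[335:385,350:410]
n,l,s,c=cv2.connectedComponentsWithStats(hc); i=1+np.argmax(s[1:,4]); print("coaster",s[i],onz(A,c[i]+(350,335),4))
```

```text
caddy [[487.0, -182.4], [466.2, -131.8], [412.7, -155.0]] len [54.7 58.4] ang [ 112.4 -156.5]
[ 449.8 -168.7]
knob [[461.9, -176.6], [452.5, -162.8], [434.6, -166.3], [443.3, -182.7]] len [16.7 18.2 18.6] ang [ 124.  -169.1  -62.1]
dice [[580.8, -282.1], [566.2, -227.7], [525.1, -238.6]] len [56.3 42.6] ang [ 105.  -165.3]
[ 552.9 -260.3]
knob [[563.6, -269.0], [556.0, -254.4], [539.5, -258.6], [546.6, -275.4]] len [16.4 17.  18.2] ang [ 117.5 -165.6  -67.1]
box [[719.4, -108.1], [583.2, -118.6], [571.0, 149.3], [704.4, 153.5], [719.4, -108.1]] len [136.5 268.1 133.5 262. ] ang [-175.6   92.6    1.8  -86.7]
[644.5  19. ]
[325 249  32  50 581] [341.3 268.6]
[476 298  21  29 277] [488.4 312.8]
coaster [   9    2   49   48 1273] [664.3 250.2   4. ]
```

Everything present has been measured: caddy (449,-170, yaw 23°), dice box (552,-262, yaw 15°), case (449,6), honey (436,151), blue jar (653,-246), red shaker (451,296), tumbler (633,70), box centre (644,19, yaw 2.8°) and coaster (663,249). Heights agree with the text. First I turn the tool so that tool x = world y and tool y = world x.

```bash
python3 -m crank '[{"grip":0.091,"x":0,"y":0,"z":0,"yaw":0.12},{"grip":0.091,"x":0,"y":0,"z":0,"yaw":0.24},{"grip":0.091,"x":0,"y":0,"z":0,"yaw":0.36},{"grip":0.091,"x":0,"y":0,"z":0,"yaw":0.48},{"grip":0.091,"x":0,"y":0,"z":0,"yaw":0.58}]'
python3 -m crank '[{"grip":0.091,"x":0,"y":0,"z":0,"yaw":0.12},{"grip":0.091,"x":0,"y":0,"z":0,"yaw":0.24},{"grip":0.091,"x":0,"y":0,"z":0,"yaw":0.36},{"grip":0.091,"x":0,"y":0,"z":0,"yaw":0.48},{"grip":0.091,"x":0,"y":0,"z":0,"yaw":0.575}]'
python3 -m crank '[{"grip":0.091,"x":0,"y":0,"z":0,"yaw":0},{"grip":0.091,"x":0,"y":0,"z":0,"yaw":0},{"grip":0.091,"x":0,"y":0,"z":0,"yaw":0},{"grip":0.091,"x":0,"y":0,"z":0,"yaw":0},{"grip":0.091,"x":0,"y":0,"z":0,"yaw":0}]'
cat > go.py <<'E'
# usage: go.py x y z az : shift needed in tool axes (m, rad)
import sys; from h import *
s=state(); X=np.array([float(v) for v in sys.argv[1:4]]); az=float(sys.argv[4])
d=(X-s["ee_pos"])/1000; t=np.radians(s["ee_rot"][2])
print("tool x %.4f y %.4f z %.4f yaw %.4f"%(d[0]*np.cos(t)+d[1]*np.sin(t),d[0]*np.sin(t)-d[1]*np.cos(t),-d[2],np.radians((s["ee_rot"][2]-az+90)%180-90)),
 "t %.1f"%s["time_s"],s["ee_pos"].round(1),"az %.1f"%s["ee_rot"][2],"F",np.round(s["force"],1),"w %.1f gf %.1f"%(s["gripper_width"],s["gripper_force"]))
E
python3 go.py 633.5 70.3 180 90
```

```text
time_s: 0.57
ee_pos: [232.2, 525.8, 227.6]
ee_rot: [-180.0, 0.0, 122.6]
force: [-0.5, -0.4, -1.0]
gripper_width: 91.0
gripper_force: 0.0
time_s: 0.98
ee_pos: [232.2, 525.8, 227.6]
ee_rot: [-180.0, 0.0, 89.7]
force: [-0.0, 0.3, -0.2]
gripper_width: 90.7
gripper_force: 0.0
time_s: 1.4
ee_pos: [232.2, 526.0, 227.9]
ee_rot: [-180.0, 0.0, 90.1]
force: [-1.3, 0.3, 0.5]
gripper_width: 90.8
gripper_force: 0.0
tool x -0.4561 y 0.4009 z 0.0479 yaw 0.0009 t 1.4 [232.2 526.  227.9] az 90.1 F [-1.3  0.3  0.5] w 90.8 gf 0.0
```

```bash
python3 -m crank '[{"grip":0.091,"x":-0.022,"y":0.016,"z":0,"yaw":0},{"grip":0.091,"x":-0.05,"y":0.036,"z":0,"yaw":0},{"grip":0.091,"x":-0.08,"y":0.058,"z":0,"yaw":0},{"grip":0.091,"x":-0.11,"y":0.08,"z":0,"yaw":0},{"grip":0.091,"x":-0.14,"y":0.102,"z":0,"yaw":0}]'
python3 -m crank '[{"grip":0.091,"x":-0.03,"y":0.022,"z":0,"yaw":0},{"grip":0.091,"x":-0.06,"y":0.044,"z":0,"yaw":0},{"grip":0.091,"x":-0.09,"y":0.066,"z":0,"yaw":0},{"grip":0.091,"x":-0.12,"y":0.088,"z":0,"yaw":0},{"grip":0.091,"x":-0.15,"y":0.11,"z":0,"yaw":0}]'
python3 -m crank '[{"grip":0.091,"x":-0.03,"y":0.022,"z":0,"yaw":0},{"grip":0.091,"x":-0.06,"y":0.044,"z":0,"yaw":0},{"grip":0.091,"x":-0.09,"y":0.066,"z":0,"yaw":0},{"grip":0.091,"x":-0.12,"y":0.088,"z":0,"yaw":0},{"grip":0.091,"x":-0.15,"y":0.11,"z":0,"yaw":0}]'
python3 -m crank '[{"grip":0.091,"x":-0.03,"y":0.022,"z":0,"yaw":0},{"grip":0.091,"x":-0.06,"y":0.044,"z":0,"yaw":0},{"grip":0.091,"x":-0.09,"y":0.064,"z":0,"yaw":0},{"grip":0.091,"x":-0.115,"y":0.08,"z":0,"yaw":0},{"grip":0.091,"x":-0.126,"y":0.086,"z":0,"yaw":0}]'
python3 -m crank '[{"grip":0.091,"x":0,"y":0,"z":0,"yaw":0},{"grip":0.091,"x":0,"y":0,"z":0,"yaw":0},{"grip":0.091,"x":0,"y":0,"z":0,"yaw":0},{"grip":0.091,"x":0,"y":0,"z":0,"yaw":0},{"grip":0.091,"x":0,"y":0,"z":0,"yaw":0}]' | head -3
python3 go.py 633.5 70.3 180 90
python3 - <<'E'
from h import *
m=cam("wrist");np.savez("w1.npz",**m);snap("wrist","w1")
print(proj(m,[[583,-119,56],[719,-108,56],[571,149,56],[704,153,56],[633.5,70,101]]).round())
E
```

```text
time_s: 1.82
ee_pos: [334.9, 384.7, 228.0]
ee_rot: [180.0, -0.0, 90.1]
force: [0.0, -0.3, 0.4]
gripper_width: 91.0
gripper_force: 0.0
time_s: 2.23
ee_pos: [445.1, 234.4, 228.2]
ee_rot: [180.0, -0.0, 90.0]
force: [0.4, 0.0, -0.2]
gripper_width: 90.9
gripper_force: 0.0
time_s: 2.65
ee_pos: [555.1, 84.3, 228.1]
ee_rot: [180.0, -0.0, 90.0]
force: [0.5, 0.5, 0.1]
gripper_width: 90.8
gripper_force: 0.0
time_s: 3.07
ee_pos: [642.1, -43.5, 227.4]
ee_rot: [180.0, 0.1, 89.9]
force: [0.2, 0.7, -0.3]
gripper_width: 91.3
gripper_force: 0.0
time_s: 3.48
ee_pos: [639.7, -38.5, 228.4]
ee_rot: [180.0, -0.0, 90.1]
tool x 0.1088 y -0.0060 z 0.0484 yaw 0.0018 t 3.5 [639.7 -38.5 228.4] az 90.1 F [-0.1 -0.3 -0.4] w 91.2 gf 0.0
[[256. 306.]
 [400. 295.]
 [229.  -9.]
 [398. -14.]
 [308.  88.]]
```

View pics/w1.png

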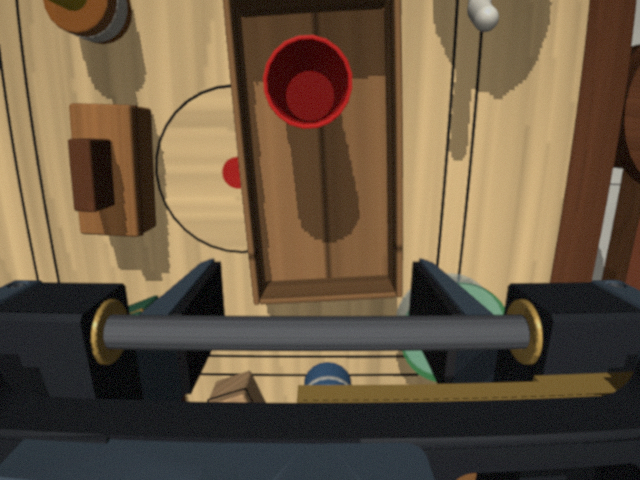

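Wrist view: tumbler rim centre at (308,82), the box's left outer edge from (230,5) to (254,300), right edge near x=402, bottom corners (254,301) and (403,295). The case sits at (110,170) and the honey jar at (85,15).

Run:
```python
from h import *
np.set_printoptions(precision=1,suppress=True)
m=dict(np.load("w1.npz")); im=cv2.imread("pics/w1.png");h=cv2.cvtColor(im,cv2.COLOR_BGR2HSV)
k=(((h[...,0]<6)|(h[...,0]>174))&(h[...,1]>190)).astype(np.uint8)[20:140,250:370]
c=max(cv2.findContours(k,0,2)[0],key=cv2.contourArea);e=cv2.fitEllipse(c+np.array([250,20]));print(e,onz(m,e[0],101))
x,y,w,hh=cv2.boundingRect(c);print("diam",onz(m,(250+x,82),101)[0],onz(m,(250+x+w,82),101)[0])
for p in[(230,5),(254,301),(403,295),(401,10)]: print("box",p,onz(m,p,56))
for p in[(70,140),(74,210),(111,139),(112,208)]: print("bar?",p,onz(m,p,80))
for p in[(69,104),(137,104),(141,236),(79,234)]: print("case",p,onz(m,p,46))
```

```text
((307.5064392089844, 81.37841033935547), (87.15715789794922, 92.22137451171875), 178.97396850585938) [633.5  74.2 101. ]
diam 601.9879638205146 664.9102626145127
box (230, 5) [571.2 138.6  56. ]
box (254, 301) [ 581.  -114.3   56. ]
box (403, 295) [ 721.7 -108.    56. ]
box (401, 10) [706.8 135.1  56. ]
bar? (70, 140) [441.3  35.5  80. ]
bar? (74, 210) [435.9 -21.8  80. ]
bar? (111, 139) [475.9  35.6  80. ]
bar? (112, 208) [469.5 -20.3  80. ]
case (69, 104) [422.6  66.4  46. ]
case (137, 104) [484.5  64.8  46. ]
case (141, 236) [475.1 -53.4  46. ]
case (79, 234) [414.3 -51.5  46. ]
```

Consistent with the scene view: box centre (645,20.5), yaw 2.8°; case (449,6.5), yaw −4.5°; tumbler (633.5,72.5). Moving over the tumbler, down, and gripping.

```bash
python3 -m crank '[{"grip":0.091,"x":0.02,"y":-0.002,"z":0,"yaw":0},{"grip":0.091,"x":0.05,"y":-0.004,"z":0.01,"yaw":0},{"grip":0.091,"x":0.08,"y":-0.006,"z":0.02,"yaw":0},{"grip":0.091,"x":0.1,"y":-0.006,"z":0.03,"yaw":0},{"grip":0.091,"x":0.111,"y":-0.006,"z":0.04,"yaw":0}]' 12 | head -2
python3 -m crank '[{"grip":0.091,"x":0,"y":0,"z":0.02,"yaw":0},{"grip":0.091,"x":0,"y":0,"z":0.045,"yaw":0},{"grip":0.091,"x":0,"y":0,"z":0.075,"yaw":0},{"grip":0.091,"x":0,"y":0,"z":0.095,"yaw":0},{"grip":0.091,"x":0,"y":0,"z":0.104,"yaw":0}]' | head -2
python3 -m crank '[{"grip":0.091,"x":0,"y":0,"z":0,"yaw":0},{"grip":0.075,"x":0,"y":0,"z":0,"yaw":0},{"grip":0.05,"x":0,"y":0,"z":0,"yaw":0},{"grip":0.05,"x":0,"y":0,"z":0,"yaw":0},{"grip":0.05,"x":0,"y":0,"z":0,"yaw":0}]' 
python3 -m crank '[{"grip":0.05,"x":0,"y":0,"z":0,"yaw":0},{"grip":0.05,"x":0,"y":0,"z":0,"yaw":0},{"grip":0.05,"x":0,"y":0,"z":0,"yaw":0},{"grip":0.05,"x":0,"y":0,"z":0,"yaw":0},{"grip":0.05,"x":0,"y":0,"z":0,"yaw":0}]' 
python3 go.py 663 249 180 90
```

```text
time_s: 3.95
ee_pos: [633.7, 74.1, 187.9]
time_s: 4.37
ee_pos: [632.1, 70.8, 80.6]
time_s: 4.78
ee_pos: [635.1, 71.1, 85.5]
ee_rot: [179.8, -0.0, 90.0]
force: [-0.1, -0.0, 0.4]
gripper_width: 67.2
gripper_force: 0.2
time_s: 5.2
ee_pos: [634.7, 71.1, 85.1]
ee_rot: [179.9, -0.0, 90.0]
force: [-1.0, 0.9, 6.5]
gripper_width: 62.8
gripper_force: 12.0
tool x 0.1779 y 0.0283 z -0.0949 yaw -0.0000 t 5.2 [634.7  71.1  85.1] az 90.0 F [-1.   0.9  6.5] w 62.8 gf 12.0
```

Gripped (62.8 mm, 12 N). Lift, carry and set on the coaster.

```bash
python3 -m crank '[{"grip":0.05,"x":0,"y":0,"z":-0.01,"yaw":0},{"grip":0.05,"x":0,"y":0,"z":-0.03,"yaw":0},{"grip":0.05,"x":0,"y":0,"z":-0.05,"yaw":0},{"grip":0.05,"x":0,"y":0,"z":-0.07,"yaw":0},{"grip":0.05,"x":0,"y":0,"z":-0.08,"yaw":0}]' | tail -2
python3 -m crank '[{"grip":0.05,"x":0.02,"y":0.004,"z":0,"yaw":0},{"grip":0.05,"x":0.05,"y":0.01,"z":0,"yaw":0},{"grip":0.05,"x":0.08,"y":0.014,"z":0,"yaw":0},{"grip":0.05,"x":0.11,"y":0.02,"z":0,"yaw":0},{"grip":0.05,"x":0.13,"y":0.024,"z":0,"yaw":0}]'  | tail -2
python3 -m crank '[{"grip":0.05,"x":0.02,"y":0.002,"z":0,"yaw":0},{"grip":0.05,"x":0.04,"y":0.004,"z":0,"yaw":0},{"grip":0.05,"x":0.048,"y":0.0045,"z":0,"yaw":0},{"grip":0.05,"x":0.048,"y":0.0045,"z":0,"yaw":0},{"grip":0.05,"x":0.048,"y":0.0045,"z":0,"yaw":0}]'  
python3 go.py 663 249 83.5 90
python3 - <<'E'
from h import *
a=snap("scene","s2")[:,:,::-1];b=snap("side","d2")[:,:,::-1]
cv2.imwrite("pics/m2.png",np.hstack([cv2.resize(a[160:460,270:470],(400,600)),cv2.resize(b[100:300,170:303],(400,600))]))
A=cam("scene");B=cam("side");print(proj(A,[[663,249,4]]),proj(B,[[663,249,4]]))
E
```

```text
gripper_width: 62.7
gripper_force: 12.0
gripper_width: 62.4
gripper_force: 12.0
time_s: 6.45
ee_pos: [662.4, 248.5, 163.5]
ee_rot: [-179.9, 0.1, 90.0]
force: [0.4, -0.3, 0.1]
gripper_width: 62.7
gripper_force: 12.0
tool x 0.0005 y 0.0006 z 0.0800 yaw 0.0006 t 6.5 [662.4 248.5 163.5] az 90.0 F [ 0.4 -0.3  0.1] w 62.7 gf 12.0
[[380.26866398 359.18279162]] [[242.76658516 187.62930209]]
```

View pics/m2.png

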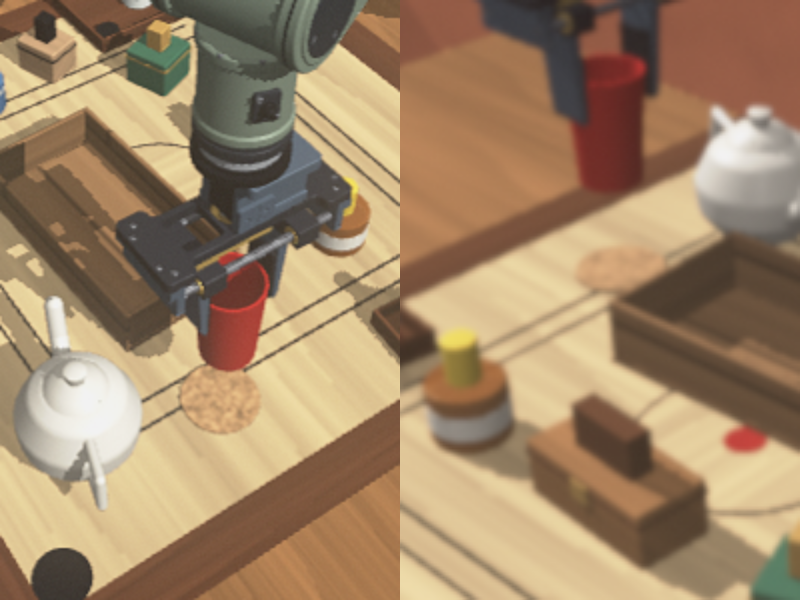

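Tumbler held upright above the coaster (scene crop 220,400). Lower, release, rise.

```bash
python3 -m crank '[{"grip":0.05,"x":0,"y":0.001,"z":0.015,"yaw":0},{"grip":0.05,"x":0,"y":0.001,"z":0.035,"yaw":0},{"grip":0.05,"x":0,"y":0.001,"z":0.055,"yaw":0},{"grip":0.05,"x":0,"y":0.001,"z":0.067,"yaw":0},{"grip":0.05,"x":0,"y":0.001,"z":0.073,"yaw":0}]' | tail -2
python3 -m crank '[{"grip":0.05,"x":0,"y":0,"z":0.002,"yaw":0},{"grip":0.05,"x":0,"y":0,"z":0.004,"yaw":0},{"grip":0.05,"x":0,"y":0,"z":0.006,"yaw":0},{"grip":0.05,"x":0,"y":0,"z":0.007,"yaw":0},{"grip":0.05,"x":0,"y":0,"z":0.007,"yaw":0}]'
python3 -m crank '[{"grip":0.065,"x":0,"y":0,"z":0,"yaw":0},{"grip":0.075,"x":0,"y":0,"z":0,"yaw":0},{"grip":0.091,"x":0,"y":0,"z":0,"yaw":0},{"grip":0.091,"x":0,"y":0,"z":0,"yaw":0},{"grip":0.091,"x":0,"y":0,"z":0,"yaw":0}]'
python3 -m crank '[{"grip":0.091,"x":0,"y":0,"z":-0.01,"yaw":0},{"grip":0.091,"x":0,"y":0,"z":-0.03,"yaw":0},{"grip":0.091,"x":0,"y":0,"z":-0.06,"yaw":0},{"grip":0.091,"x":0,"y":0,"z":-0.08,"yaw":0},{"grip":0.091,"x":0,"y":0,"z":-0.09,"yaw":0}]' | tail -2
python3 go.py 449 6.5 172 85.5
```

```text
gripper_width: 62.5
gripper_force: 12.0
time_s: 7.38
ee_pos: [664.0, 249.2, 84.6]
ee_rot: [179.9, -0.0, 90.0]
force: [-1.0, 0.7, 0.2]
gripper_width: 63.0
gripper_force: 12.0
time_s: 7.8
ee_pos: [663.8, 249.1, 84.2]
ee_rot: [180.0, -0.0, 90.0]
force: [0.8, -1.2, 0.4]
gripper_width: 88.6
gripper_force: 0.0
gripper_width: 91.0
gripper_force: 0.0
tool x -0.2431 y -0.2162 z 0.0065 yaw 0.0785 t 8.2 [665.2 249.6 178.5] az 90.0 F [0.7 0.3 0.8] w 91.0 gf 0.0
```

```bash
python3 -m crank '[{"grip":0.05,"x":-0.02,"y":-0.018,"z":0,"yaw":0},{"grip":0.05,"x":-0.045,"y":-0.04,"z":0,"yaw":0},{"grip":0.05,"x":-0.07,"y":-0.062,"z":0,"yaw":0},{"grip":0.05,"x":-0.095,"y":-0.084,"z":0,"yaw":0},{"grip":0.05,"x":-0.12,"y":-0.106,"z":0,"yaw":0}]' 25| tail -2
python3 -m crank '[{"grip":0.05,"x":-0.025,"y":-0.022,"z":0,"yaw":0},{"grip":0.05,"x":-0.05,"y":-0.044,"z":0,"yaw":0},{"grip":0.05,"x":-0.075,"y":-0.066,"z":0,"yaw":0},{"grip":0.05,"x":-0.1,"y":-0.088,"z":0,"yaw":0.04},{"grip":0.05,"x":-0.122,"y":-0.109,"z":0,"yaw":0.0785}]' | tail -2
python3 -m crank '[{"grip":0.05,"x":0,"y":0,"z":0,"yaw":0},{"grip":0.05,"x":0,"y":0,"z":0,"yaw":0},{"grip":0.05,"x":0,"y":0,"z":0,"yaw":0},{"grip":0.05,"x":0,"y":0,"z":0,"yaw":0},{"grip":0.05,"x":0,"y":0,"z":0,"yaw":0}]' | tail -2
python3 go.py 449 6.5 69 85.5
python3 - <<'E'
from h import *
a=snap("scene","s3")[:,:,::-1];b=snap("wrist","w3")[:,:,::-1];m=cam("wrist");np.savez("w3.npz",**m)
cv2.imwrite("pics/m3.png",np.hstack([cv2.resize(a[170:420,230:430],(400,500)),cv2.resize(b,(400,500))]))
print(proj(cam("scene"),[[663,249,99]]))
E
```

```text
gripper_width: 60.5
gripper_force: 0.0
gripper_width: 50.1
gripper_force: 0.0
gripper_width: 50.2
gripper_force: 0.0
tool x -0.0012 y -0.0005 z 0.1049 yaw 0.0013 t 9.5 [449.6   7.7 173.9] az 85.6 F [-0.6 -0.7  0.4] w 50.2 gf 0.0
[[382.72493987 328.98994537]]
```

View pics/m3.png

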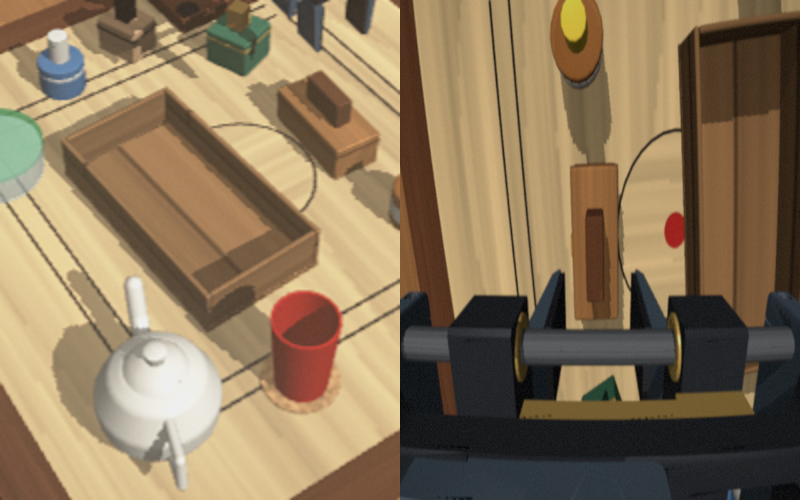

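Scene: tumbler stands on the coaster (302,385 in crop). Wrist: the case bar is seen centred between the jaws; checking its position.

Run:
```python
from h import *
m=dict(np.load("w3.npz"))
q=lambda x,y:((x-400)*1.6,y*.96)
for p,z in[((586,211),80),((603,210),80),((604,300),80),((589,300),80),((572,166),46),((617,165),46),((619,319),46),((574,318),46),((574,22),80)]: print(p,onz(m,q(*p),z).round(1))
print(proj(m,[[449.6,7.7,80]]))
```

```text
(586, 211) [439.4  40.2  80. ]
(603, 210) [457.5  39.5  80. ]
(604, 300) [454.2 -22.5  80. ]
(589, 300) [437.2 -21.1  80. ]
(572, 166) [423.6  68.   46. ]
(617, 165) [476.7  64.6  46. ]
(619, 319) [472.6 -54.3  46. ]
(574, 318) [413.8 -48.9  46. ]
(574, 22) [437.6 152.1  80. ]
[[316.64713597 247.95562013]]
```

Case confirmed at (447,8). Descend and grip.

```bash
python3 -m crank '[{"grip":0.05,"x":0,"y":-0.002,"z":0.02,"yaw":0},{"grip":0.05,"x":0,"y":-0.002,"z":0.05,"yaw":0},{"grip":0.05,"x":0,"y":-0.002,"z":0.075,"yaw":0},{"grip":0.05,"x":0,"y":-0.002,"z":0.095,"yaw":0},{"grip":0.05,"x":0,"y":-0.002,"z":0.105,"yaw":0}]' | tail -2
python3 -m crank '[{"grip":0.05,"x":0,"y":0,"z":0,"yaw":0},{"grip":0.035,"x":0,"y":0,"z":0,"yaw":0},{"grip":0.025,"x":0,"y":0,"z":0,"yaw":0},{"grip":0.01,"x":0,"y":0,"z":0,"yaw":0},{"grip":0.01,"x":0,"y":0,"z":0,"yaw":0}]' | tail -2
python3 -m crank '[{"grip":0.01,"x":0,"y":0,"z":0,"yaw":0},{"grip":0.01,"x":0,"y":0,"z":0,"yaw":0},{"grip":0.01,"x":0,"y":0,"z":0,"yaw":0},{"grip":0.01,"x":0,"y":0,"z":-0.005,"yaw":0},{"grip":0.01,"x":0,"y":0,"z":-0.01,"yaw":0}]' | tail -6
python3 -m crank '[{"grip":0.01,"x":0,"y":0,"z":-0.02,"yaw":0},{"grip":0.01,"x":0,"y":0,"z":-0.04,"yaw":0},{"grip":0.01,"x":0,"y":0,"z":-0.065,"yaw":0},{"grip":0.01,"x":0,"y":0,"z":-0.085,"yaw":0},{"grip":0.01,"x":0,"y":0,"z":-0.09,"yaw":0}]'
python3 - <<'E'
import numpy as np
c=np.array([645,20.5]);t=np.radians(2.8);R=np.array([[np.cos(t),-np.sin(t)],[np.sin(t),np.cos(t)]])
for n,p in dict(case=(-32,62.5),caddy=(-32,-32),blue=(-32,-94.5),shaker=(34,88),honey=(31,15),dice=(33,-75)).items(): print(n,(c+R@np.array(p)).round(1))
E
python3 go.py 610.0 81.4 169 92.8
```

```text
gripper_width: 50.6
gripper_force: 0.0
gripper_width: 26.1
gripper_force: 0.0
time_s: 10.82
ee_pos: [446.4, 7.2, 78.8]
ee_rot: [-179.9, 0.0, 85.5]
force: [0.3, -0.9, -2.6]
gripper_width: 19.8
gripper_force: 25.0
time_s: 11.23
ee_pos: [448.8, 7.1, 172.1]
ee_rot: [179.6, -0.0, 85.5]
force: [0.4, -0.7, -3.4]
gripper_width: 19.8
gripper_force: 25.0
case [610.   81.4]
caddy [614.6 -13. ]
blue [617.7 -75.5]
shaker [674.7 110.1]
honey [675.2  37. ]
dice [681.6 -52.8]
tool x 0.0867 y 0.1549 z 0.0031 yaw -0.1275 t 11.2 [448.8   7.1 172.1] az 85.5 F [ 0.4 -0.7 -3.4] w 19.8 gf 25.0
```

```bash
python3 -m crank '[{"grip":0.01,"x":0.015,"y":0.028,"z":0,"yaw":-0.02},{"grip":0.01,"x":0.035,"y":0.062,"z":0,"yaw":-0.05},{"grip":0.01,"x":0.055,"y":0.098,"z":0,"yaw":-0.08},{"grip":0.01,"x":0.074,"y":0.132,"z":0,"yaw":-0.11},{"grip":0.01,"x":0.086,"y":0.153,"z":0,"yaw":-0.1275}]' | tail -2
python3 -m crank '[{"grip":0.01,"x":0,"y":0,"z":0,"yaw":0},{"grip":0.01,"x":0,"y":0,"z":0,"yaw":0},{"grip":0.01,"x":0,"y":0,"z":0,"yaw":0},{"grip":0.01,"x":0,"y":0,"z":0,"yaw":0},{"grip":0.01,"x":0,"y":0,"z":0,"yaw":0}]' | tail -2
python3 go.py 610.0 81 75 92.8
```

```text
gripper_width: 19.9
gripper_force: 25.0
gripper_width: 19.7
gripper_force: 25.0
tool x 0.0004 y 0.0051 z 0.0939 yaw -0.0005 t 12.1 [604.9  80.4 168.9] az 92.8 F [-0.7 -0.3 -3. ] w 19.7 gf 25.0
```

```bash
python3 -m crank '[{"grip":0.01,"x":0,"y":0.005,"z":0.01,"yaw":0},{"grip":0.01,"x":0,"y":0.005,"z":0.03,"yaw":0},{"grip":0.01,"x":0,"y":0.005,"z":0.05,"yaw":0},{"grip":0.01,"x":0,"y":0.005,"z":0.06,"yaw":0},{"grip":0.01,"x":0,"y":0.005,"z":0.06,"yaw":0}]' | tail -6
python3 -m crank '[{"grip":0.01,"x":0,"y":0,"z":0.008,"yaw":0},{"grip":0.01,"x":0,"y":0,"z":0.016,"yaw":0},{"grip":0.01,"x":0,"y":0,"z":0.023,"yaw":0},{"grip":0.01,"x":0,"y":0,"z":0.028,"yaw":0},{"grip":0.01,"x":0,"y":0,"z":0.031,"yaw":0}]' 
python3 go.py 610.0 81 75 92.8
```

```text
time_s: 12.48
ee_pos: [608.9, 80.7, 105.9]
ee_rot: [-179.6, 0.0, 92.8]
force: [0.0, -0.3, -3.7]
gripper_width: 19.6
gripper_force: 25.0
time_s: 12.9
ee_pos: [610.8, 81.2, 77.3]
ee_rot: [-180.0, -0.0, 92.8]
force: [0.1, 0.1, -3.8]
gripper_width: 19.9
gripper_force: 25.0
tool x -0.0001 y -0.0008 z 0.0023 yaw 0.0001 t 12.9 [610.8  81.2  77.3] az 92.8 F [ 0.1  0.1 -3.8] w 19.9 gf 25.0
```

```bash
python3 -m crank '[{"grip":0.01,"x":0,"y":0,"z":0.001,"yaw":0},{"grip":0.01,"x":0,"y":0,"z":0.002,"yaw":0},{"grip":0.01,"x":0,"y":0,"z":0.002,"yaw":0},{"grip":0.01,"x":0,"y":0,"z":0.002,"yaw":0},{"grip":0.01,"x":0,"y":0,"z":0.002,"yaw":0}]' | tail -6
python3 -m crank '[{"grip":0.03,"x":0,"y":0,"z":0,"yaw":0},{"grip":0.04,"x":0,"y":0,"z":0,"yaw":0},{"grip":0.04,"x":0,"y":0,"z":0,"yaw":0},{"grip":0.04,"x":0,"y":0,"z":0,"yaw":0},{"grip":0.04,"x":0,"y":0,"z":0,"yaw":0}]' 
python3 -m crank '[{"grip":0.04,"x":0,"y":0,"z":-0.01,"yaw":0},{"grip":0.04,"x":0,"y":0,"z":-0.035,"yaw":0},{"grip":0.04,"x":0,"y":0,"z":-0.065,"yaw":0},{"grip":0.04,"x":0,"y":0,"z":-0.085,"yaw":0},{"grip":0.04,"x":0,"y":0,"z":-0.095,"yaw":0}]' |tail -2
python3 go.py 436.8 151.2 170 92.8
python3 - <<'E'
from h import *
m=cam("wrist"); im=grab_frame("wrist")[:,:,::-1]; np.savez("w4.npz",**m); cv2.imwrite("pics/w4.png",im)
E
```

```text
time_s: 13.32
ee_pos: [611.3, 81.2, 76.3]
ee_rot: [180.0, -0.0, 92.8]
force: [-0.6, 1.0, -2.9]
gripper_width: 20.0
gripper_force: 25.0
time_s: 13.73
ee_pos: [611.3, 81.2, 76.3]
ee_rot: [180.0, -0.0, 92.8]
force: [-0.4, -0.3, -1.7]
gripper_width: 39.7
gripper_force: 0.0
gripper_width: 40.0
gripper_force: 0.0
tool x 0.0784 y -0.1722 z 0.0051 yaw 0.0002 t 14.2 [612.7  81.4 175.1] az 92.8 F [-0.5  0.2 -0.2] w 40.0 gf 0.0
```

View pics/w4.png

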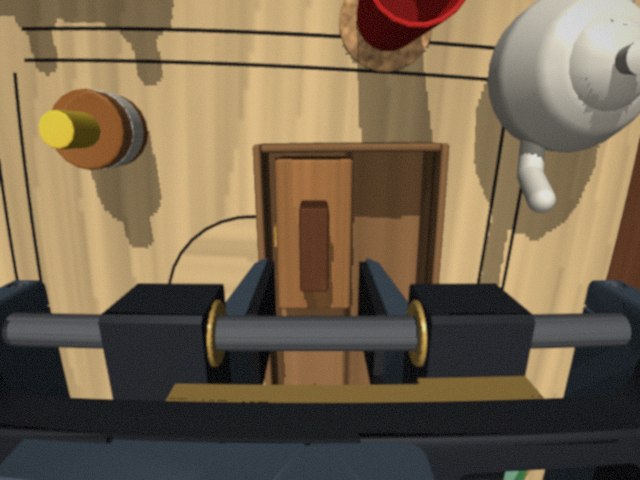

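Case stands in the box at (313,232), with walls at x=262 and 445. The honey cap is at (57,129).

Run:
```python
from h import *
m=dict(np.load("w4.npz"))
for n,p,z in[("wallL",(253,145),56),("wallR",(448,144),56),("wallR low",(441,280),56),("wallL low",(257,270),56),("caseTL",(276,158),52),("caseTR",(353,158),52),("caseBR",(351,307),52),("caseBL",(280,307),52),("honey",(57,129),80),("coast",(388,35),4)]:
    X=onz(m,p,z);t=np.radians(-2.8);d=X[:2]-[645,20.5];print(n,X.round(1),"box",(d@np.array([[np.cos(t),np.sin(t)],[-np.sin(t),np.cos(t)]])).round(1))
```

```text
wallL [565.3 148.1  56. ] box [-73.3 131.3]
wallR [704.5 155.9  56. ] box [ 66.  132.4]
wallR low [713.1  52.3  56. ] box [69.6 28.4]
wallL low [569.1  54.1  56. ] box [-74.2  37.3]
caseTL [581.5 139.5  52. ] box [-57.6 121.9]
caseTR [637.4 142.1  52. ] box [ -1.7 121.9]
caseBR [644.5  24.4  52. ] box [-0.4  3.9]
caseBL [587.2  21.8  52. ] box [-57.7   4.1]
honey [438.5 154.7  80. ] box [-199.7  144.1]
coast [663.7 238.4   4. ] box [ 29.3 216.7]
```

The case's free gap is larger on its −x side. So I'll put the narrow items (shaker, dice box) beside it, put honey beside the caddy, and take the box centre as (643,19.5). Fetch the honey jar.

```bash
python3 -m crank '[{"grip":0.05,"x":0.01,"y":-0.022,"z":0,"yaw":0},{"grip":0.05,"x":0.026,"y":-0.057,"z":0,"yaw":0},{"grip":0.05,"x":0.044,"y":-0.095,"z":0,"yaw":0},{"grip":0.05,"x":0.062,"y":-0.134,"z":0,"yaw":0},{"grip":0.05,"x":0.079,"y":-0.17,"z":0,"yaw":0}]' 20| tail -2
python3 -m crank '[{"grip":0.05,"x":0,"y":0,"z":0,"yaw":0},{"grip":0.05,"x":0,"y":0,"z":0,"yaw":0},{"grip":0.05,"x":0,"y":0,"z":0,"yaw":0},{"grip":0.05,"x":0,"y":0,"z":0,"yaw":0},{"grip":0.05,"x":0,"y":0,"z":0,"yaw":0}]' | tail -2
cat > cap.py <<'E'
# cap.py H0 H1 S0 V0 zTop [x y search centre world] : centroid of colour blob in wrist view, nearest to expected place, on plane z
import sys; from h import *
h0,h1,s0,v0,z,ex,ey=map(float,sys.argv[1:8]); m=cam("wrist"); im=snap("wrist","cap%d"%(state()["time_s"]*10))
h=cv2.cvtColor(im,cv2.COLOR_RGB2HSV); k=cv2.inRange(h,(h0,s0,v0),(h1,255,255)); u=proj(m,[[ex,ey,z]])[0]
n,l,s,c=cv2.connectedComponentsWithStats(k)
for i in range(1,n):
    if s[i,4]>60 and np.linalg.norm(c[i]-u)<120: print(s[i],c[i].round(1),onz(m,c[i],z).round(1))
print("expected px",u)
E
python3 cap.py 22 32 150 110 80 437.5 152.5
python3 go.py 437.5 152.5 69 92.8
```

```text
gripper_width: 49.9
gripper_force: 0.0
gripper_width: 50.2
gripper_force: 0.0
[ 296  218   37   44 1277] [313.7 240. ] [436.6 158.   80. ]
expected px [314.57041581 247.79371143]
tool x 0.0011 y -0.0008 z 0.1017 yaw -0.0010 t 15.1 [438.4 151.4 170.7] az 92.7 F [ 0.7 -0.1 -1.3] w 50.0 gf 0.0
```

```bash
python3 -m crank '[{"grip":0.05,"x":0.003,"y":-0.001,"z":0.02,"yaw":0},{"grip":0.05,"x":0.003,"y":-0.001,"z":0.05,"yaw":0},{"grip":0.05,"x":0.003,"y":-0.001,"z":0.075,"yaw":0},{"grip":0.05,"x":0.003,"y":-0.001,"z":0.095,"yaw":0},{"grip":0.05,"x":0.003,"y":-0.001,"z":0.101,"yaw":0}]' | tail -2
python3 -m crank '[{"grip":0.05,"x":0,"y":0,"z":0,"yaw":0},{"grip":0.04,"x":0,"y":0,"z":0,"yaw":0},{"grip":0.03,"x":0,"y":0,"z":0,"yaw":0},{"grip":0.015,"x":0,"y":0,"z":0,"yaw":0},{"grip":0.015,"x":0,"y":0,"z":0,"yaw":0}]' | tail -2
python3 -m crank '[{"grip":0.015,"x":0,"y":0,"z":0,"yaw":0},{"grip":0.015,"x":0,"y":0,"z":0,"yaw":0},{"grip":0.015,"x":0,"y":0,"z":0,"yaw":0},{"grip":0.015,"x":0,"y":0,"z":-0.005,"yaw":0},{"grip":0.015,"x":0,"y":0,"z":-0.01,"yaw":0}]' | tail -6
python3 -m crank '[{"grip":0.015,"x":0,"y":0,"z":-0.02,"yaw":0},{"grip":0.015,"x":0,"y":0,"z":-0.04,"yaw":0},{"grip":0.015,"x":0,"y":0,"z":-0.065,"yaw":0},{"grip":0.015,"x":0,"y":0,"z":-0.085,"yaw":0},{"grip":0.015,"x":0,"y":0,"z":-0.092,"yaw":0}]'
python3 go.py 678.7 -53.8 172 92.8
```

```text
gripper_width: 50.2
gripper_force: 0.0
gripper_width: 25.9
gripper_force: 1.0
time_s: 16.33
ee_pos: [435.6, 154.5, 79.9]
ee_rot: [-179.9, 0.0, 92.8]
force: [-0.0, 0.5, -2.1]
gripper_width: 25.5
gripper_force: 20.0
time_s: 16.75
ee_pos: [437.6, 155.1, 174.8]
ee_rot: [179.7, -0.1, 92.8]
force: [-0.3, -0.6, -2.0]
gripper_width: 25.4
gripper_force: 20.0
tool x -0.2205 y 0.2306 z 0.0028 yaw 0.0001 t 16.8 [437.6 155.1 174.8] az 92.8 F [-0.3 -0.6 -2. ] w 25.4 gf 20.0
```

```bash
python3 -m crank '[{"grip":0.015,"x":-0.018,"y":0.019,"z":0,"yaw":0},{"grip":0.015,"x":-0.04,"y":0.042,"z":0,"yaw":0},{"grip":0.015,"x":-0.063,"y":0.066,"z":0,"yaw":0},{"grip":0.015,"x":-0.086,"y":0.09,"z":0,"yaw":0},{"grip":0.015,"x":-0.11,"y":0.115,"z":0,"yaw":0}]' | tail -2
python3 -m crank '[{"grip":0.015,"x":-0.024,"y":0.025,"z":0,"yaw":0},{"grip":0.015,"x":-0.048,"y":0.05,"z":0,"yaw":0},{"grip":0.015,"x":-0.072,"y":0.075,"z":0,"yaw":0},{"grip":0.015,"x":-0.095,"y":0.1,"z":0,"yaw":0},{"grip":0.015,"x":-0.11,"y":0.1155,"z":0,"yaw":0}]' | tail -2
python3 -m crank '[{"grip":0.015,"x":0,"y":0,"z":0,"yaw":0},{"grip":0.015,"x":0,"y":0,"z":0,"yaw":0},{"grip":0.015,"x":0,"y":0,"z":0,"yaw":0},{"grip":0.015,"x":0,"y":0,"z":0,"yaw":0},{"grip":0.015,"x":0,"y":0,"z":0,"yaw":0}]' | tail -2
python3 go.py 678.7 -53.8 75 92.8
```

```text
gripper_width: 25.0
gripper_force: 20.0
gripper_width: 25.4
gripper_force: 20.0
gripper_width: 25.3
gripper_force: 20.0
tool x -0.0011 y 0.0023 z 0.0970 yaw 0.0012 t 18.0 [676.4 -52.8 172. ] az 92.9 F [-0.4  0.3 -2.5] w 25.3 gf 20.0
```

```bash
python3 -m crank '[{"grip":0.015,"x":-0.001,"y":0.002,"z":0.01,"yaw":0},{"grip":0.015,"x":-0.001,"y":0.002,"z":0.03,"yaw":0},{"grip":0.015,"x":-0.001,"y":0.002,"z":0.05,"yaw":0},{"grip":0.015,"x":-0.001,"y":0.002,"z":0.065,"yaw":0},{"grip":0.015,"x":-0.001,"y":0.002,"z":0.075,"yaw":0}]' | tail -6
python3 -m crank '[{"grip":0.015,"x":0,"y":0,"z":0.006,"yaw":0},{"grip":0.015,"x":0,"y":0,"z":0.012,"yaw":0},{"grip":0.015,"x":0,"y":0,"z":0.017,"yaw":0},{"grip":0.015,"x":0,"y":0,"z":0.02,"yaw":0},{"grip":0.015,"x":0,"y":0,"z":0.02,"yaw":0}]' 
python3 go.py 678.7 -53.8 76 92.8
```

```text
time_s: 18.42
ee_pos: [677.9, -54.1, 94.5]
ee_rot: [-179.8, -0.0, 92.8]
force: [0.4, 0.5, -2.4]
gripper_width: 25.5
gripper_force: 20.0
time_s: 18.83
ee_pos: [679.5, -54.6, 77.3]
ee_rot: [180.0, -0.0, 92.8]
force: [1.0, -0.2, -1.4]
gripper_width: 25.5
gripper_force: 20.0
tool x 0.0009 y -0.0008 z 0.0013 yaw 0.0001 t 18.8 [679.5 -54.6  77.3] az 92.8 F [ 1.  -0.2 -1.4] w 25.5 gf 20.0
```

```bash
python3 -m crank '[{"grip":0.015,"x":0,"y":0,"z":0.001,"yaw":0},{"grip":0.015,"x":0,"y":0,"z":0.0015,"yaw":0},{"grip":0.03,"x":0,"y":0,"z":0.0015,"yaw":0},{"grip":0.042,"x":0,"y":0,"z":0.0015,"yaw":0},{"grip":0.042,"x":0,"y":0,"z":0.0015,"yaw":0}]' |tail -6
python3 -m crank '[{"grip":0.042,"x":0,"y":0,"z":-0.01,"yaw":0},{"grip":0.042,"x":0,"y":0,"z":-0.035,"yaw":0},{"grip":0.042,"x":0,"y":0,"z":-0.065,"yaw":0},{"grip":0.042,"x":0,"y":0,"z":-0.085,"yaw":0},{"grip":0.042,"x":0,"y":0,"z":-0.095,"yaw":0}]' |tail -2
python3 -m crank '[{"grip":0.05,"x":-0.02,"y":-0.003,"z":0,"yaw":0},{"grip":0.05,"x":-0.06,"y":-0.01,"z":0,"yaw":0},{"grip":0.05,"x":-0.1,"y":-0.018,"z":0,"yaw":0},{"grip":0.05,"x":-0.14,"y":-0.026,"z":0,"yaw":0},{"grip":0.05,"x":-0.17,"y":-0.032,"z":0,"yaw":0}]' |tail -2
python3 -m crank '[{"grip":0.05,"x":-0.01,"y":-0.002,"z":0,"yaw":0},{"grip":0.05,"x":-0.018,"y":-0.004,"z":0,"yaw":0},{"grip":0.05,"x":-0.018,"y":-0.004,"z":0,"yaw":0},{"grip":0.05,"x":-0.018,"y":-0.004,"z":0,"yaw":0},{"grip":0.05,"x":-0.018,"y":-0.004,"z":0,"yaw":0}]' |tail -2
python3 go.py 652.6 -245.6 69 92.8
python3 - <<'E'
from h import *
m=cam("wrist");np.savez("w5.npz",**m);w=snap("wrist","w5")[:,:,::-1];a=snap("scene","s5")[:,:,::-1]
cv2.imwrite("pics/m5.png",np.hstack([cv2.resize(a[150:350,220:420],(400,480)),w[:,120:520]]))
print(proj(m,[[652.6,-245.6,80]]))
E
```

```text
time_s: 19.25
ee_pos: [679.5, -54.7, 75.6]
ee_rot: [180.0, 0.0, 92.8]
force: [0.4, 0.4, 0.2]
gripper_width: 40.1
gripper_force: 0.0
gripper_width: 41.8
gripper_force: 0.0
gripper_width: 49.7
gripper_force: 0.0
gripper_width: 49.8
gripper_force: 0.0
tool x -0.0031 y -0.0004 z 0.1014 yaw 0.0017 t 20.5 [ 652.8 -242.5  170.4] az 92.9 F [ 0.2  0.7 -0.1] w 49.8 gf 0.0
[[315.40236416 253.94661173]]
```

View pics/m5.png

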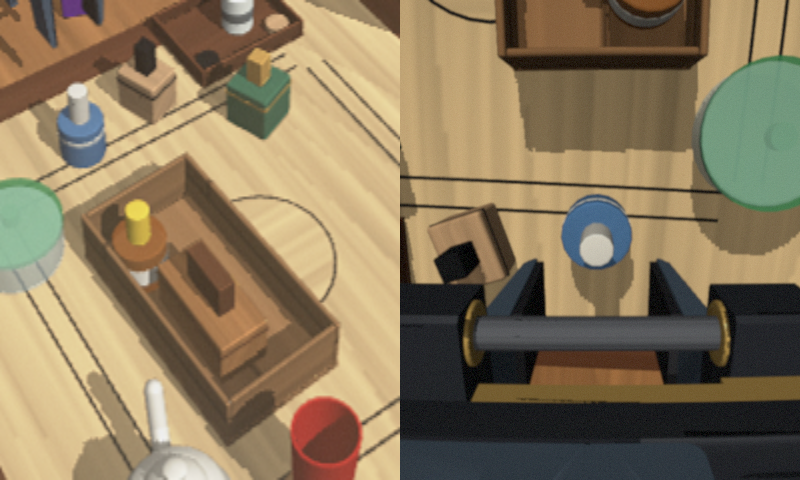

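Wrist: blue jar cap at (317,250 px), right where expected, and the dish is clear. Scene: case and honey stand upright in the box. Gripping the blue jar.

```bash
python3 -m crank '[{"grip":0.05,"x":0,"y":0.001,"z":0.02,"yaw":0},{"grip":0.05,"x":0,"y":0.001,"z":0.05,"yaw":0},{"grip":0.05,"x":0,"y":0.001,"z":0.075,"yaw":0},{"grip":0.05,"x":0,"y":0.001,"z":0.095,"yaw":0},{"grip":0.05,"x":0,"y":0.001,"z":0.101,"yaw":0}]' | tail -2
python3 -m crank '[{"grip":0.05,"x":0,"y":0,"z":0,"yaw":0},{"grip":0.04,"x":0,"y":0,"z":0,"yaw":0},{"grip":0.03,"x":0,"y":0,"z":0,"yaw":0},{"grip":0.015,"x":0,"y":0,"z":0,"yaw":0},{"grip":0.015,"x":0,"y":0,"z":0,"yaw":0}]' | tail -2
python3 -m crank '[{"grip":0.015,"x":0,"y":0,"z":0,"yaw":0},{"grip":0.015,"x":0,"y":0,"z":0,"yaw":0},{"grip":0.015,"x":0,"y":0,"z":0,"yaw":0},{"grip":0.015,"x":0,"y":0,"z":-0.005,"yaw":0},{"grip":0.015,"x":0,"y":0,"z":-0.01,"yaw":0}]' | tail -6
python3 -m crank '[{"grip":0.015,"x":0,"y":0,"z":-0.02,"yaw":0},{"grip":0.015,"x":0,"y":0,"z":-0.04,"yaw":0},{"grip":0.015,"x":0,"y":0,"z":-0.065,"yaw":0},{"grip":0.015,"x":0,"y":0,"z":-0.085,"yaw":0},{"grip":0.015,"x":0,"y":0,"z":-0.092,"yaw":0}]'
python3 go.py 614.7 -77 172 92.8
```

```text
gripper_width: 50.0
gripper_force: 0.0
gripper_width: 26.1
gripper_force: 0.6
time_s: 21.85
ee_pos: [653.0, -243.9, 78.8]
ee_rot: [-179.9, -0.1, 92.8]
force: [-0.1, -0.4, -2.1]
gripper_width: 23.1
gripper_force: 20.0
time_s: 22.27
ee_pos: [655.0, -244.7, 174.9]
ee_rot: [179.7, 0.1, 92.8]
force: [-0.3, 0.1, -1.0]
gripper_width: 23.1
gripper_force: 20.0
tool x 0.1694 y -0.0320 z 0.0029 yaw 0.0000 t 22.3 [ 655.  -244.7  174.9] az 92.8 F [-0.3  0.1 -1. ] w 23.1 gf 20.0
```

```bash
python3 -m crank '[{"grip":0.015,"x":0.02,"y":-0.004,"z":0,"yaw":0},{"grip":0.015,"x":0.055,"y":-0.01,"z":0,"yaw":0},{"grip":0.015,"x":0.095,"y":-0.018,"z":0,"yaw":0},{"grip":0.015,"x":0.135,"y":-0.026,"z":0,"yaw":0},{"grip":0.015,"x":0.168,"y":-0.031,"z":0,"yaw":0}]' | tail -2
python3 -m crank '[{"grip":0.015,"x":0,"y":0,"z":0,"yaw":0},{"grip":0.015,"x":0,"y":0,"z":0,"yaw":0},{"grip":0.015,"x":0,"y":0,"z":0,"yaw":0},{"grip":0.015,"x":0,"y":0,"z":0,"yaw":0},{"grip":0.015,"x":0,"y":0,"z":0,"yaw":0}]' | tail -2
python3 go.py 614.7 -77 75.5 92.8
```

```text
gripper_width: 23.3
gripper_force: 20.0
gripper_width: 23.3
gripper_force: 20.0
tool x 0.0022 y 0.0003 z 0.0955 yaw -0.0015 t 23.1 [614.5 -79.2 171. ] az 92.7 F [-0.5  0.3 -2.6] w 23.3 gf 20.0
```

```bash
python3 -m crank '[{"grip":0.015,"x":0.002,"y":0,"z":0.01,"yaw":0},{"grip":0.015,"x":0.002,"y":0,"z":0.03,"yaw":0},{"grip":0.015,"x":0.002,"y":0,"z":0.05,"yaw":0},{"grip":0.015,"x":0.002,"y":0,"z":0.065,"yaw":0},{"grip":0.015,"x":0.002,"y":0,"z":0.075,"yaw":0}]' | tail -6
python3 -m crank '[{"grip":0.015,"x":0,"y":0,"z":0.006,"yaw":0},{"grip":0.015,"x":0,"y":0,"z":0.012,"yaw":0},{"grip":0.015,"x":0,"y":0,"z":0.016,"yaw":0},{"grip":0.015,"x":0,"y":0,"z":0.0195,"yaw":0},{"grip":0.015,"x":0,"y":0,"z":0.0195,"yaw":0}]' 
python3 -m crank '[{"grip":0.015,"x":0,"y":0,"z":0.0005,"yaw":0},{"grip":0.015,"x":0,"y":0,"z":0.001,"yaw":0},{"grip":0.015,"x":0,"y":0,"z":0.001,"yaw":0},{"grip":0.015,"x":0,"y":0,"z":0.001,"yaw":0},{"grip":0.015,"x":0,"y":0,"z":0.001,"yaw":0}]' 
python3 go.py 614.7 -77 75.5 92.8
```

```text
time_s: 23.52
ee_pos: [613.0, -76.3, 93.7]
ee_rot: [-179.8, -0.0, 92.7]
force: [-0.9, 0.3, -2.8]
gripper_width: 23.6
gripper_force: 20.0
time_s: 23.93
ee_pos: [614.7, -75.8, 77.4]
ee_rot: [179.9, -0.0, 92.8]
force: [0.9, -0.1, -1.9]
gripper_width: 23.4
gripper_force: 20.0
time_s: 24.35
ee_pos: [614.8, -75.6, 77.0]
ee_rot: [179.9, -0.0, 92.8]
force: [0.2, 2.0, 5.8]
gripper_width: 23.7
gripper_force: 20.0
tool x -0.0013 y -0.0002 z 0.0015 yaw 0.0001 t 24.4 [614.8 -75.6  77. ] az 92.8 F [0.2 2.  5.8] w 23.7 gf 20.0
```

Floor contact felt. Release, rise and go to the dice box, turning to its yaw.

```bash
python3 -m crank '[{"grip":0.03,"x":0,"y":0,"z":0,"yaw":0},{"grip":0.04,"x":0,"y":0,"z":0,"yaw":0},{"grip":0.04,"x":0,"y":0,"z":0,"yaw":0},{"grip":0.04,"x":0,"y":0,"z":0,"yaw":0},{"grip":0.04,"x":0,"y":0,"z":0,"yaw":0}]' |tail -2
python3 -m crank '[{"grip":0.04,"x":0,"y":0,"z":-0.01,"yaw":0},{"grip":0.04,"x":0,"y":0,"z":-0.035,"yaw":0},{"grip":0.04,"x":0,"y":0,"z":-0.065,"yaw":0},{"grip":0.04,"x":0,"y":0,"z":-0.085,"yaw":0},{"grip":0.04,"x":0,"y":0,"z":-0.095,"yaw":0}]' |tail -2
python3 -m crank '[{"grip":0.05,"x":-0.02,"y":-0.008,"z":0,"yaw":-0.04},{"grip":0.05,"x":-0.055,"y":-0.022,"z":0,"yaw":-0.08},{"grip":0.05,"x":-0.09,"y":-0.036,"z":0,"yaw":-0.12},{"grip":0.05,"x":-0.13,"y":-0.051,"z":0,"yaw":-0.17},{"grip":0.05,"x":-0.165,"y":-0.065,"z":0,"yaw":-0.211}]' |tail -2
python3 -m crank '[{"grip":0.05,"x":0,"y":0,"z":0,"yaw":0},{"grip":0.05,"x":0,"y":0,"z":0,"yaw":0},{"grip":0.05,"x":0,"y":0,"z":0,"yaw":0},{"grip":0.05,"x":0,"y":0,"z":0,"yaw":0},{"grip":0.05,"x":0,"y":0,"z":0,"yaw":0}]' |tail -2
python3 go.py 552 -262.5 69 104.9
python3 - <<'E'
from h import *
m=cam("wrist");np.savez("w6.npz",**m);w=snap("wrist","w6")[:,:,::-1];a=snap("scene","s6")[:,:,::-1]
cv2.imwrite("pics/m6.png",np.hstack([cv2.resize(a[150:350,220:420],(400,480)),w[:,120:520]]))
print(proj(m,[[552,-262.5,80]]))
E
```

```text
gripper_width: 39.8
gripper_force: 0.0
gripper_width: 40.0
gripper_force: 0.0
gripper_width: 50.2
gripper_force: 0.0
gripper_width: 50.1
gripper_force: 0.0
tool x -0.0178 y -0.0108 z 0.1018 yaw 0.0017 t 26.0 [ 557.8 -242.5  170.8] az 105.0 F [-0.5 -0.9 -0.4] w 50.1 gf 0.0
[[300.10987057 273.82307104]]
```

View pics/m6.png

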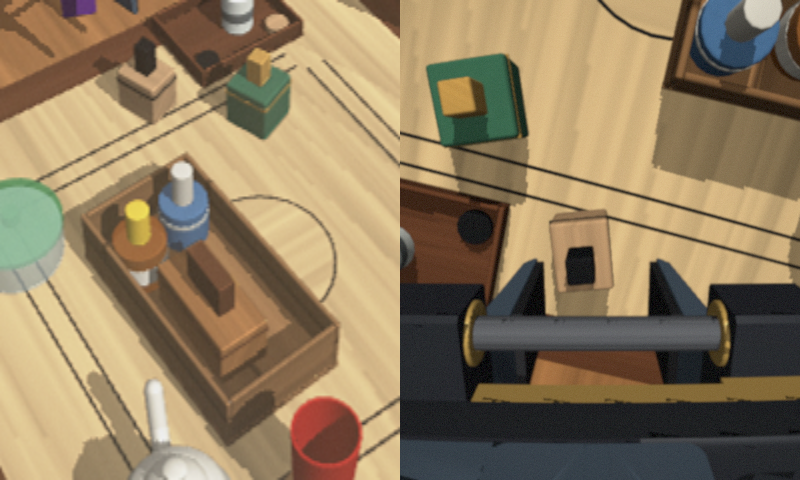

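Wrist: dice knob top at px (300,266) with its body aligned to the jaws; caddy top at px (148..239, 54..146). Scene: three items stand in the box.

```bash
python3 - <<'E'
from h import *
m=dict(np.load("w6.npz"))
im=cv2.imread("pics/w6.png");k=cv2.inRange(im,(0,0,0),(45,45,45))[235:300,270:330]
n,l,s,c=cv2.connectedComponentsWithStats(k);i=1+np.argmax(s[1:,4]);print(s[i]+[270,235,0,0,0])
for n,p,z in[("knob",(299.5,266),80),("bl",(278,290),47),("br",(332,290),47),("tr",(326,219),47),("tl",(271,221),47),("cknob",(177,97),80),("c1",(148,65),50),("c2",(233,54),50),("c4",(160,146),50)]: print(n,onz(m,p,z).round(1))
E
python3 go.py 552 -262.5 69 104.9
```

```text
[286 247  28  38 932]
knob [ 550.2 -257.    80. ]
bl [ 540.1 -292.7   47. ]
br [ 581.7 -281.5   47. ]
tr [ 561.7 -227.    47. ]
tl [ 521.8 -239.2   47. ]
cknob [ 448.4 -168.9   80. ]
c1 [ 413.5 -152.7   50. ]
c2 [ 469.7 -131.5   50. ]
c4 [ 431.3 -205.1   50. ]
tool x -0.0177 y -0.0107 z 0.1019 yaw 0.0017 t 26.1 [ 557.8 -242.7  170.9] az 105.0 F [ 0.1  0.4 -1. ] w 49.9 gf 0.0
```

```bash
python3 -m crank '[{"grip":0.05,"x":-0.01,"y":-0.007,"z":0.005,"yaw":-0.02},{"grip":0.05,"x":-0.015,"y":-0.011,"z":0.035,"yaw":-0.044},{"grip":0.05,"x":-0.015,"y":-0.011,"z":0.07,"yaw":-0.044},{"grip":0.05,"x":-0.015,"y":-0.011,"z":0.095,"yaw":-0.044},{"grip":0.05,"x":-0.015,"y":-0.011,"z":0.1015,"yaw":-0.044}]' | tail -2
python3 -m crank '[{"grip":0.05,"x":0,"y":0,"z":0,"yaw":0},{"grip":0.04,"x":0,"y":0,"z":0,"yaw":0},{"grip":0.03,"x":0,"y":0,"z":0,"yaw":0},{"grip":0.01,"x":0,"y":0,"z":0,"yaw":0},{"grip":0.01,"x":0,"y":0,"z":0,"yaw":0}]' | tail -2
python3 -m crank '[{"grip":0.01,"x":0,"y":0,"z":0,"yaw":0},{"grip":0.01,"x":0,"y":0,"z":0,"yaw":0},{"grip":0.01,"x":0,"y":0,"z":0,"yaw":0},{"grip":0.01,"x":0,"y":0,"z":-0.005,"yaw":0},{"grip":0.01,"x":0,"y":0,"z":-0.01,"yaw":0}]' | tail -6
python3 -m crank '[{"grip":0.01,"x":0,"y":0,"z":-0.02,"yaw":0},{"grip":0.01,"x":0,"y":0,"z":-0.04,"yaw":0},{"grip":0.01,"x":0,"y":0,"z":-0.065,"yaw":0},{"grip":0.01,"x":0,"y":0,"z":-0.085,"yaw":0},{"grip":0.01,"x":0,"y":0,"z":-0.094,"yaw":0}]'
python3 go.py 677.5 51.3 173 92.8
```

```text
gripper_width: 49.8
gripper_force: 0.0
gripper_width: 26.1
gripper_force: 0.0
time_s: 27.37
ee_pos: [550.1, -260.9, 79.2]
ee_rot: [-179.9, -0.1, 107.4]
force: [0.7, 0.4, -1.3]
gripper_width: 19.9
gripper_force: 20.0
time_s: 27.78
ee_pos: [551.7, -261.7, 176.4]
ee_rot: [179.8, 0.2, 107.4]
force: [0.8, -0.7, -1.2]
gripper_width: 19.8
gripper_force: 20.0
tool x 0.2610 y 0.2137 z 0.0034 yaw 0.2552 t 27.8 [ 551.7 -261.7  176.4] az 107.4 F [ 0.8 -0.7 -1.2] w 19.8 gf 20.0
```

```bash
python3 -m crank '[{"grip":0.01,"x":0.02,"y":0.016,"z":0,"yaw":0},{"grip":0.01,"x":0.045,"y":0.037,"z":0,"yaw":0},{"grip":0.01,"x":0.072,"y":0.06,"z":0,"yaw":0},{"grip":0.01,"x":0.1,"y":0.083,"z":0,"yaw":0},{"grip":0.01,"x":0.13,"y":0.107,"z":0,"yaw":0}]' | tail -2
python3 -m crank '[{"grip":0.01,"x":0.028,"y":0.023,"z":0,"yaw":0.05},{"grip":0.01,"x":0.056,"y":0.046,"z":0,"yaw":0.1},{"grip":0.01,"x":0.084,"y":0.07,"z":0,"yaw":0.15},{"grip":0.01,"x":0.11,"y":0.092,"z":0,"yaw":0.2},{"grip":0.01,"x":0.13,"y":0.107,"z":0,"yaw":0.255}]' | tail -2
python3 -m crank '[{"grip":0.01,"x":0,"y":0,"z":0,"yaw":0},{"grip":0.01,"x":0,"y":0,"z":0,"yaw":0},{"grip":0.01,"x":0,"y":0,"z":0,"yaw":0},{"grip":0.01,"x":0,"y":0,"z":0,"yaw":0},{"grip":0.01,"x":0,"y":0,"z":0,"yaw":0}]' | tail -2
python3 go.py 677.5 51.3 75.5 92.8
```

```text
gripper_width: 20.2
gripper_force: 20.0
gripper_width: 19.8
gripper_force: 20.0
gripper_width: 20.0
gripper_force: 20.0
tool x 0.0016 y 0.0010 z 0.0979 yaw -0.0012 t 29.0 [676.6  49.6 173.4] az 92.7 F [-0.7 -0.5 -0.5] w 20.0 gf 20.0
```

```bash
python3 -m crank '[{"grip":0.01,"x":0.002,"y":0.001,"z":0.01,"yaw":0},{"grip":0.01,"x":0.002,"y":0.001,"z":0.03,"yaw":0},{"grip":0.01,"x":0.002,"y":0.001,"z":0.05,"yaw":0},{"grip":0.01,"x":0.002,"y":0.001,"z":0.068,"yaw":0},{"grip":0.01,"x":0.002,"y":0.001,"z":0.078,"yaw":0}]' | tail -6
python3 -m crank '[{"grip":0.01,"x":0,"y":0,"z":0.006,"yaw":0},{"grip":0.01,"x":0,"y":0,"z":0.012,"yaw":0},{"grip":0.01,"x":0,"y":0,"z":0.016,"yaw":0},{"grip":0.01,"x":0,"y":0,"z":0.0195,"yaw":0},{"grip":0.01,"x":0,"y":0,"z":0.0195,"yaw":0}]' |tail -6
python3 -m crank '[{"grip":0.01,"x":0,"y":0,"z":0.0005,"yaw":0},{"grip":0.01,"x":0,"y":0,"z":0.001,"yaw":0},{"grip":0.025,"x":0,"y":0,"z":0.001,"yaw":0},{"grip":0.04,"x":0,"y":0,"z":0.001,"yaw":0},{"grip":0.04,"x":0,"y":0,"z":0.001,"yaw":0}]' |tail -6
python3 -m crank '[{"grip":0.04,"x":0,"y":0,"z":-0.01,"yaw":0},{"grip":0.04,"x":0,"y":0,"z":-0.035,"yaw":0},{"grip":0.04,"x":0,"y":0,"z":-0.065,"yaw":0},{"grip":0.04,"x":0,"y":0,"z":-0.085,"yaw":0},{"grip":0.04,"x":0,"y":0,"z":-0.095,"yaw":0}]' |tail -2
python3 go.py 450 -168.5 170 111.5
```

```text
time_s: 29.45
ee_pos: [715.0, 54.3, 132.1]
ee_rot: [173.9, -0.1, 92.8]
force: [38.2, 1.6, 75.6]
gripper_width: 33.0
gripper_force: 75.3
time_s: 29.87
ee_pos: [696.2, 53.2, 87.1]
ee_rot: [177.3, -0.0, 92.8]
force: [24.8, 0.9, 18.8]
gripper_width: 25.4
gripper_force: 32.1
time_s: 30.28
ee_pos: [700.8, 53.4, 87.7]
ee_rot: [176.6, -0.0, 92.8]
force: [35.8, 1.1, 19.7]
gripper_width: 35.6
gripper_force: 28.0
gripper_width: 40.4
gripper_force: 0.0
tool x -0.2097 y -0.2397 z 0.0034 yaw -0.3271 t 30.7 [679.3  52.5 173.4] az 92.8 F [0.6 0.9 1.1] w 40.4 gf 0.0
```

Unexpected contact. Looking before doing anything else.

Run:
```python
from h import *
m=cam("wrist");np.savez("w7.npz",**m);w=snap("wrist","w7")[:,:,::-1];a=snap("scene","s7")[:,:,::-1];b=snap("side","d7")[:,:,::-1]
cv2.imwrite("pics/m7.png",np.hstack([cv2.resize(a[150:350,220:420],(400,400)),w[0:400,120:520]]))
cv2.imwrite("pics/m7b.png",b[100:340,150:470])
s=state();print(s)
```

```text
{'time_s': 30.85, 'qpos': array([3.47082700e+00, 2.98491261e+01, 7.95311210e+01, 5.95110728e-03,
       7.05937035e+01, 6.89623420e-01]), 'qvel': array([ 0.19157216,  1.67120295,  2.23379764, -0.05809967,  0.00908025,
       -0.01276053]), 'effort': array([-2.00370391e-02, -5.34460080e+01, -2.41159862e+01,  7.72927492e-02,
        2.29402108e-02,  1.02308615e-03]), 'ee_pos': array([677.76008716,  52.65991313, 169.78158918]), 'ee_rot': array([ 1.79974020e+02, -5.92702112e-03,  9.27792289e+01]), 'force': array([-0.14002288, -0.11750217, -1.1203062 ]), 'torque': array([-0.05351764,  0.01771792, -0.01048613]), 'gripper_force': 0.0, 'gripper_width': 39.84708733290574}
```

View pics/m7.png

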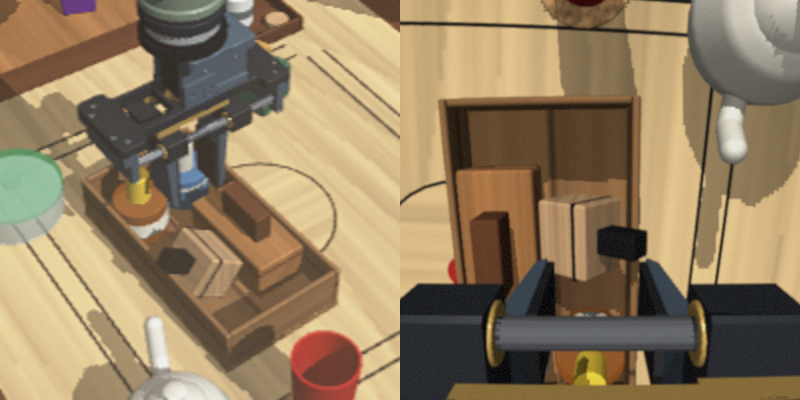

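The coin case has been shifted toward −y (the disturbance) and the dice box landed against it. It now leans with its knob at the +x wall (crop 622,243); case, honey and blue jar are upright. I move the arm aside, over the shaker tray, for a clear look from the fixed cameras.

```bash
python3 -m crank '[{"grip":0.05,"x":0.02,"y":-0.017,"z":0,"yaw":0},{"grip":0.05,"x":0.045,"y":-0.038,"z":0,"yaw":0},{"grip":0.05,"x":0.07,"y":-0.06,"z":0,"yaw":0},{"grip":0.05,"x":0.1,"y":-0.085,"z":0,"yaw":0},{"grip":0.05,"x":0.127,"y":-0.107,"z":0,"yaw":0}]' | tail -2
python3 -m crank '[{"grip":0.05,"x":0.027,"y":-0.023,"z":0,"yaw":0},{"grip":0.05,"x":0.054,"y":-0.046,"z":0,"yaw":0},{"grip":0.05,"x":0.08,"y":-0.069,"z":0,"yaw":0},{"grip":0.05,"x":0.107,"y":-0.09,"z":0,"yaw":0},{"grip":0.05,"x":0.127,"y":-0.107,"z":0,"yaw":0}]' | tail -2
python3 -m crank '[{"grip":0.05,"x":0,"y":0,"z":0,"yaw":0},{"grip":0.05,"x":0,"y":0,"z":0,"yaw":0},{"grip":0.05,"x":0,"y":0,"z":0,"yaw":0},{"grip":0.05,"x":0,"y":0,"z":0,"yaw":0},{"grip":0.05,"x":0,"y":0,"z":0,"yaw":0}]' | tail -2
python3 go.py 451 296 74 92.8
python3 - <<'E'
from h import *
m=dict(np.load("w7.npz"));q=lambda x,y:(x-280,y)
for n,p,z in[("caseTL",(458,168),52),("caseTR",(540,168),52),("barL",(475,213),86),("barR",(508,213),86),("knob",(622,243),50),("knobR",(645,243),50),("wallR",(637,243),56),("wallL",(447,243),56),("dL",(540,238),45),("seam",(573,238),50),("dR",(618,238),45)]: print(n,onz(m,q(*p),z).round(1))
w2=snap("wrist","w8")[:,:,::-1];a=snap("scene","s8")[:,:,::-1];b=snap("side","d8")[:,:,::-1];np.savez("w8.npz",**cam("wrist"))
w=cv2.imread("pics/w7.png");R=lambda i,s:cv2.resize(i,s,interpolation=cv2.INTER_CUBIC)
M=np.zeros((600,800,3),np.uint8)
M[:350,:400]=R(a[205:345,250:410],(400,350))     # x2.5
M[:350,400:]=R(b[170:275,230:350],(400,350))     # x3.333
M[350:,:400]=R(w[90:340,150:390],(240*250//250,250)) if 0 else R(w[90:340,150:390],(400,250))
M[350:,400:]=R(w2[100:350,160:480],(400,250))
cv2.imwrite("pics/m8.png",M)
E
```

```text
gripper_width: 50.0
gripper_force: 0.0
gripper_width: 49.8
gripper_force: 0.0
gripper_width: 50.0
gripper_force: 0.0
tool x 0.0008 y -0.0013 z 0.0954 yaw -0.0016 t 32.1 [452.3 295.2 169.4] az 92.7 F [0.7 0.1 0.5] w 50.0 gf 0.0
caseTL [576.8 100.6  52. ]
caseTR [636.9 103.   52. ]
barL [598.9  74.8  86. ]
barR [620.8  75.8  86. ]
knob [700.2  48.7  50. ]
knobR [717.9  49.5  50. ]
wallR [711.   50.9  56. ]
wallL [567.2  44.3  56. ]
dL [636.5  48.4  45. ]
seam [662.4  51.   50. ]
dR [697.3  51.2  45. ]
```

View pics/m8.png

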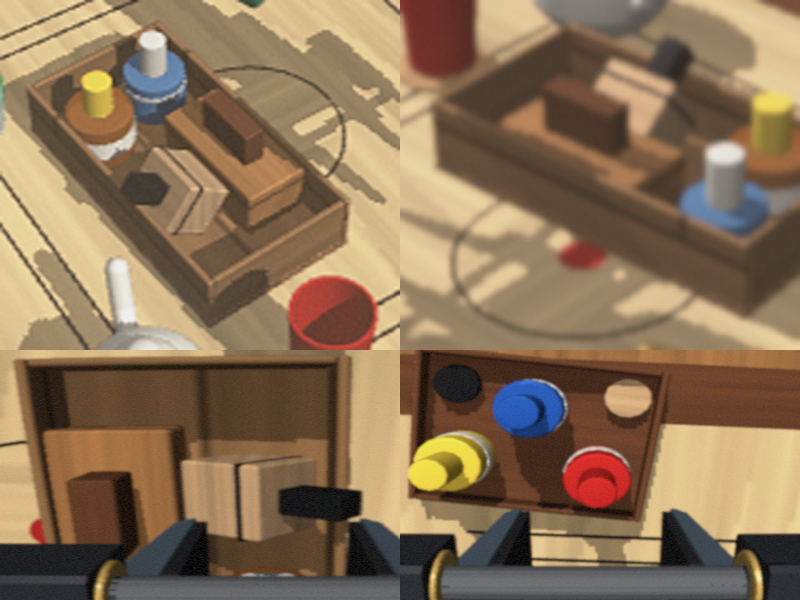

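The last permitted view shows:
- The dice box leans about 40° toward +x, wedged between the case and the +x wall, with its knob tip near (705,49).
- Case, honey and blue jar are upright. The case now spans y −18..102.
- Red shaker cap is at wrist px (318,238).

Plan:
1. Pack the shaker, since I'm already over it.
2. Lift the leaning dice box by its knob, gripping across y, and stand it up on the table.
3. Put the case back in its place.
4. Pack the dice box and the caddy.

From here on I measure numerically.

```bash
python3 - <<'E'
from h import *
m=dict(np.load("w8.npz"));im=cv2.imread("pics/w8.png");h=cv2.cvtColor(im,cv2.COLOR_BGR2HSV)
k=(((h[...,0]<6)|(h[...,0]>174))&(h[...,1]>180)&(h[...,2]>60)).astype(np.uint8)
n,l,s,c=cv2.connectedComponentsWithStats(k)
for i in range(1,n):
    if s[i,4]>80: print(s[i],c[i].round(1))
for p in[(318,238),(318,236),(318,241)]: print(onz(m,p,85).round(1))
o=onz(m,(318,238),85);
for n,p in dict(yel=(184,221),blu=(256,158)).items(): print(n,onz(m,p,85).round(1))
E
python3 go.py 451 296 74 92.8
```

```text
[ 290  201   55   58 2385] [317.1 229.4]
[ 515  256   88   57 3001] [555.2 283.6]
[453.1 305.2  85. ]
[453.  306.6  85. ]
[453.2 303.2  85. ]
yel [364.5 312.7  85. ]
blu [411.7 355.3  85. ]
tool x 0.0005 y -0.0012 z 0.0958 yaw -0.0012 t 32.2 [452.2 295.6 169.8] az 92.7 F [-0.4 -0.3  0.9] w 50.0 gf 0.0
```

```bash
python3 -m crank '[{"grip":0.05,"x":0.0055,"y":0,"z":0.01,"yaw":0},{"grip":0.05,"x":0.0055,"y":0,"z":0.04,"yaw":0},{"grip":0.05,"x":0.0055,"y":0,"z":0.07,"yaw":0},{"grip":0.05,"x":0.0055,"y":0,"z":0.09,"yaw":0},{"grip":0.05,"x":0.0055,"y":0,"z":0.0955,"yaw":0}]' | tail -2
python3 -m crank '[{"grip":0.05,"x":0,"y":0,"z":0,"yaw":0},{"grip":0.04,"x":0,"y":0,"z":0,"yaw":0},{"grip":0.03,"x":0,"y":0,"z":0,"yaw":0},{"grip":0.01,"x":0,"y":0,"z":0,"yaw":0},{"grip":0.01,"x":0,"y":0,"z":0,"yaw":0}]' | tail -2
python3 -m crank '[{"grip":0.01,"x":0,"y":0,"z":0,"yaw":0},{"grip":0.01,"x":0,"y":0,"z":0,"yaw":0},{"grip":0.01,"x":0,"y":0,"z":0,"yaw":0},{"grip":0.01,"x":0,"y":0,"z":-0.005,"yaw":0},{"grip":0.01,"x":0,"y":0,"z":-0.01,"yaw":0}]' | tail -6
python3 -m crank '[{"grip":0.01,"x":0,"y":0,"z":-0.02,"yaw":0},{"grip":0.01,"x":0,"y":0,"z":-0.04,"yaw":0},{"grip":0.01,"x":0,"y":0,"z":-0.065,"yaw":0},{"grip":0.01,"x":0,"y":0,"z":-0.08,"yaw":0},{"grip":0.01,"x":0,"y":0,"z":-0.086,"yaw":0}]'
python3 go.py 673.5 113 170 92.8
```

```text
gripper_width: 49.9
gripper_force: 0.0
gripper_width: 25.9
gripper_force: 0.0
time_s: 33.5
ee_pos: [450.9, 301.4, 84.4]
ee_rot: [-179.9, 0.0, 92.8]
force: [0.6, 0.9, -0.5]
gripper_width: 21.8
gripper_force: 20.0
time_s: 33.92
ee_pos: [452.4, 302.4, 173.2]
ee_rot: [179.8, -0.1, 92.8]
force: [0.3, -0.2, -0.5]
gripper_width: 21.5
gripper_force: 20.0
tool x -0.2000 y 0.2115 z 0.0032 yaw 0.0001 t 33.9 [452.4 302.4 173.2] az 92.8 F [ 0.3 -0.2 -0.5] w 21.5 gf 20.0
```

```bash
python3 -m crank '[{"grip":0.01,"x":-0.015,"y":0.016,"z":0,"yaw":0},{"grip":0.01,"x":-0.035,"y":0.037,"z":0,"yaw":0},{"grip":0.01,"x":-0.056,"y":0.059,"z":0,"yaw":0},{"grip":0.01,"x":-0.078,"y":0.082,"z":0,"yaw":0},{"grip":0.01,"x":-0.1,"y":0.106,"z":0,"yaw":0}]' | tail -2
python3 -m crank '[{"grip":0.01,"x":-0.022,"y":0.023,"z":0,"yaw":0},{"grip":0.01,"x":-0.044,"y":0.046,"z":0,"yaw":0},{"grip":0.01,"x":-0.066,"y":0.07,"z":0,"yaw":0},{"grip":0.01,"x":-0.087,"y":0.092,"z":0,"yaw":0},{"grip":0.01,"x":-0.1,"y":0.1065,"z":0,"yaw":0}]' | tail -2
python3 -m crank '[{"grip":0.01,"x":0,"y":0,"z":0,"yaw":0},{"grip":0.01,"x":0,"y":0,"z":0,"yaw":0},{"grip":0.01,"x":0,"y":0,"z":0,"yaw":0},{"grip":0.01,"x":0,"y":0,"z":0,"yaw":0},{"grip":0.01,"x":0,"y":0,"z":0,"yaw":0}]' | tail -2
python3 go.py 673.5 113 75.5 92.8
```

```text
gripper_width: 21.3
gripper_force: 20.0
gripper_width: 22.0
gripper_force: 20.0
gripper_width: 21.7
gripper_force: 20.0
tool x -0.0004 y 0.0009 z 0.0950 yaw 0.0015 t 35.2 [672.6 113.3 170.5] az 92.9 F [ 1.2 -0.  -1.2] w 21.7 gf 20.0
```

```bash
python3 -m crank '[{"grip":0.01,"x":0,"y":0.001,"z":0.01,"yaw":0},{"grip":0.01,"x":0,"y":0.001,"z":0.03,"yaw":0},{"grip":0.01,"x":0,"y":0.001,"z":0.05,"yaw":0},{"grip":0.01,"x":0,"y":0.001,"z":0.063,"yaw":0},{"grip":0.01,"x":0,"y":0.001,"z":0.07,"yaw":0}]' | tail -6
```

```text
time_s: 35.58
ee_pos: [672.7, 112.7, 97.7]
ee_rot: [-179.8, 0.0, 92.8]
force: [0.1, -0.2, -1.0]
gripper_width: 21.6
gripper_force: 20.0
```

```bash
python3 go.py 673.5 113 75.5 92.8
```

```text
tool x 0.0003 y 0.0008 z 0.0222 yaw 0.0008 t 35.6 [672.7 112.7  97.7] az 92.8 F [ 0.1 -0.2 -1. ] w 21.6 gf 20.0
```

```bash
python3 -m crank '[{"grip":0.01,"x":0,"y":0,"z":0.008,"yaw":0},{"grip":0.01,"x":0,"y":0,"z":0.014,"yaw":0},{"grip":0.01,"x":0,"y":0,"z":0.02,"yaw":0},{"grip":0.01,"x":0,"y":0,"z":0.024,"yaw":0},{"grip":0.01,"x":0,"y":0,"z":0.0245,"yaw":0}]' |tail -6
python3 -m crank '[{"grip":0.01,"x":0,"y":0,"z":0.0005,"yaw":0},{"grip":0.01,"x":0,"y":0,"z":0.0005,"yaw":0},{"grip":0.03,"x":0,"y":0,"z":0.0005,"yaw":0},{"grip":0.04,"x":0,"y":0,"z":0.0005,"yaw":0},{"grip":0.04,"x":0,"y":0,"z":0.0005,"yaw":0}]' |tail -6
python3 -m crank '[{"grip":0.04,"x":0,"y":0,"z":-0.01,"yaw":0},{"grip":0.04,"x":0,"y":0,"z":-0.035,"yaw":0},{"grip":0.04,"x":0,"y":0,"z":-0.065,"yaw":0},{"grip":0.04,"x":0,"y":0,"z":-0.085,"yaw":0},{"grip":0.04,"x":0,"y":0,"z":-0.095,"yaw":0}]' |tail -2
python3 go.py 700 49 170 2.8
```

```text
time_s: 36.0
ee_pos: [675.0, 112.5, 76.3]
ee_rot: [179.9, -0.0, 92.8]
force: [0.2, 0.1, 1.5]
gripper_width: 21.3
gripper_force: 20.0
time_s: 36.42
ee_pos: [674.4, 112.4, 75.4]
ee_rot: [-180.0, -0.0, 92.8]
force: [-0.2, -0.0, -0.2]
gripper_width: 38.0
gripper_force: 0.0
gripper_width: 39.7
gripper_force: 0.0
tool x -0.0648 y 0.0209 z 0.0048 yaw -1.5706 t 36.8 [676.  112.7 174.8] az 92.8 F [0.1 0.5 0. ] w 39.7 gf 0.0
```

Run:
```python
from h import *
A,B=cam("scene"),cam("side")
a=cv2.imread("pics/s8.png");b=cv2.imread("pics/d8.png")
def blk(im,x0,y0,x1,y1,t):
    k=cv2.inRange(im,(0,0,0),(t,t,t))[y0:y1,x0:x1]
    n,l,s,c=cv2.connectedComponentsWithStats(k);i=1+np.argmax(s[1:,4]);print(s[i]+[x0,y0,0,0,0],c[i]+[x0,y0]);return c[i]+[x0,y0]
p=blk(a,290,262,325,300,48);q=blk(b,295,175,330,205,48)
print(cross(A,p,B,q))
c=lambda x,y:(x/2.5+250-.3,y/2.5+205-.3); d=lambda x,y:((x-400)/3.333+230-.3,y/3.333+170-.3)
# dice body corners: -x/-y upper corner in both; 
for n,u,v in[("topLeft -y edge",(162,149),(658,132)),("topLeft +y",(226,186),(603,62)),]: print(n,cross(A,c(*u),B,d(*v)))
```

```text
Traceback (most recent call last):
ValueError: attempt to get argmax of an empty sequence
```

Run:
```python
from h import *
A,B=cam("scene"),cam("side")
a=cv2.imread("pics/s8.png");b=cv2.imread("pics/d8.png")
def blk(im,x0,y0,x1,y1,t):
    r=im[y0:y1,x0:x1].astype(int); k=((r.max(2)<t)&(r.max(2)-r.min(2)<22)).astype(np.uint8)
    n,l,s,c=cv2.connectedComponentsWithStats(k);print([ (s[i]+[x0,y0,0,0,0]).tolist() for i in range(1,n) if s[i,4]>15]);i=1+np.argmax(s[1:,4]);return c[i]+[x0,y0]
print(a[280,308],b[188,311])
p=blk(a,290,262,325,300,80);q=blk(b,295,175,330,205,80)
print(p,q,cross(A,p,B,q))
c=lambda x,y:(x/2.5+250-.3,y/2.5+205-.3); d=lambda x,y:((x-400)/3.333+230-.3,y/3.333+170-.3)
for n,u,v in[("topLeft -y edge",(162,149),(658,132)),("topLeft +y",(226,186),(603,62)),]: print(n,cross(A,c(*u),B,d(*v)))
```

```text
[51 61 68] [53 55 60]
[[298, 274, 19, 13, 183]]
[[305, 183, 12, 11, 90]]
[307.28415301 280.25136612] [310.97777778 187.77777778] (array([700.85981928,  51.10523122,  64.11942444]), np.float64(0.2599574666469192))
topLeft -y edge (array([653.93187538,  12.15962263,  45.87146444]), np.float64(11.208479685902974))
topLeft +y (array([653.35340384,  82.08338002,  69.36035747]), np.float64(18.385073215533037))
```

Two-view triangulation puts the knob's middle at (701,51,z64), a tilt of about 50°, consistent with the wedge geometry. Turning the tool to close along y, over (705,51).

```bash
python3 -m crank '[{"grip":0.045,"x":-0.01,"y":0.005,"z":0,"yaw":0.12},{"grip":0.045,"x":-0.025,"y":0.01,"z":0,"yaw":0.24},{"grip":0.045,"x":-0.04,"y":0.016,"z":0,"yaw":0.36},{"grip":0.045,"x":-0.055,"y":0.022,"z":0,"yaw":0.48},{"grip":0.045,"x":-0.063,"y":0.026,"z":0,"yaw":0.6}]' 8 |tail -2
python3 -m crank '[{"grip":0.045,"x":0,"y":0,"z":0,"yaw":0.12},{"grip":0.045,"x":0,"y":0,"z":0,"yaw":0.24},{"grip":0.045,"x":0,"y":0,"z":0,"yaw":0.36},{"grip":0.045,"x":0,"y":0,"z":0,"yaw":0.48},{"grip":0.045,"x":0,"y":0,"z":0,"yaw":0.6}]' |tail -2
python3 -m crank '[{"grip":0.045,"x":0,"y":0,"z":0,"yaw":0.12},{"grip":0.045,"x":0,"y":0,"z":0,"yaw":0.24},{"grip":0.045,"x":0,"y":0,"z":0,"yaw":0.33},{"grip":0.045,"x":0,"y":0,"z":0,"yaw":0.371},{"grip":0.045,"x":0,"y":0,"z":0,"yaw":0.371}]' |tail -2
python3 -m crank '[{"grip":0.045,"x":0,"y":0,"z":0,"yaw":0},{"grip":0.045,"x":0,"y":0,"z":0,"yaw":0},{"grip":0.045,"x":0,"y":0,"z":0,"yaw":0},{"grip":0.045,"x":0,"y":0,"z":0,"yaw":0},{"grip":0.045,"x":0,"y":0,"z":0,"yaw":0}]' |tail -2
python3 go.py 705 51 74 2.8
python3 - <<'E'
from h import *
m=cam("wrist");np.savez("w9.npz",**m);im=snap("wrist","w9")[:,:,::-1].astype(int)
print(proj(m,[[701,51,64],[713,51,75],[688,51,54]]))
x0,y0,x1,y1=260,170,380,300;r=im[y0:y1,x0:x1];k=((r.max(2)<60)&(r.max(2)-r.min(2)<14)).astype(np.uint8)
n,l,s,c=cv2.connectedComponentsWithStats(k);print([((s[i]+[x0,y0,0,0,0]).tolist(),(c[i]+[x0,y0]).round()) for i in range(1,n) if s[i,4]>40])
E
```

```text
gripper_width: 44.8
gripper_force: 0.0
gripper_width: 44.9
gripper_force: 0.0
gripper_width: 45.4
gripper_force: 0.0
gripper_width: 44.7
gripper_force: 0.0
tool x 0.0015 y -0.0002 z 0.0964 yaw 0.0002 t 38.5 [703.5  50.7 170.4] az 2.8 F [-0.1  0.1  0. ] w 44.7 gf 0.0
[[317.51080756 245.13014238]
 [318.4355732  232.82226118]
 [316.61217811 257.91896697]]
[([301, 224, 28, 45, 1167], array([315., 246.])), ([260, 259, 10, 41, 340], array([264., 281.])), ([364, 259, 16, 41, 584], array([372., 280.]))]
```

The knob blob matches the prediction within 3 px. Descend, and close at 8 N.

```bash
python3 -m crank '[{"grip":0.045,"x":0.001,"y":0,"z":0.015,"yaw":0},{"grip":0.045,"x":0.001,"y":0,"z":0.035,"yaw":0},{"grip":0.045,"x":0.001,"y":0,"z":0.06,"yaw":0},{"grip":0.045,"x":0.001,"y":0,"z":0.08,"yaw":0},{"grip":0.045,"x":0.001,"y":0,"z":0.088,"yaw":0}]' |tail -5
python3 -m crank '[{"grip":0.045,"x":0,"y":0,"z":0.004,"yaw":0},{"grip":0.045,"x":0,"y":0,"z":0.008,"yaw":0},{"grip":0.03,"x":0,"y":0,"z":0.008,"yaw":0},{"grip":0.01,"x":0,"y":0,"z":0.008,"yaw":0},{"grip":0.01,"x":0,"y":0,"z":0.008,"yaw":0}]' |tail -5
python3 -m crank '[{"grip":0.01,"x":0,"y":0,"z":0,"yaw":0},{"grip":0.01,"x":0,"y":0,"z":0,"yaw":0},{"grip":0.01,"x":0,"y":0,"z":0,"yaw":0},{"grip":0.01,"x":0,"y":0,"z":0,"yaw":0},{"grip":0.01,"x":0,"y":0,"z":0,"yaw":0}]'
```

```text
ee_pos: [702.6, 50.7, 79.1]
ee_rot: [-180.0, 0.3, 2.8]
force: [-0.9, 0.0, -0.4]
gripper_width: 44.8
gripper_force: 0.0
ee_pos: [705.3, 50.9, 75.8]
ee_rot: [-180.0, -0.1, 2.8]
force: [0.4, -0.2, -0.1]
gripper_width: 27.9
gripper_force: 0.0
time_s: 39.8
ee_pos: [705.2, 50.8, 75.4]
ee_rot: [-180.0, -0.1, 2.8]
force: [0.4, 0.8, 4.0]
gripper_width: 19.9
gripper_force: 8.0
```

Knob gripped (19.9 mm). Lifting and checking.

```bash
python3 -m crank '[{"grip":0.01,"x":0,"y":0,"z":-0.004,"yaw":0},{"grip":0.01,"x":0,"y":0,"z":-0.01,"yaw":0},{"grip":0.01,"x":0,"y":0,"z":-0.018,"yaw":0},{"grip":0.01,"x":0,"y":0,"z":-0.028,"yaw":0},{"grip":0.01,"x":0,"y":0,"z":-0.04,"yaw":0}]' |tail -4
python3 -m crank '[{"grip":0.01,"x":0,"y":0,"z":-0.015,"yaw":0},{"grip":0.01,"x":0,"y":0,"z":-0.03,"yaw":0},{"grip":0.01,"x":0,"y":0,"z":-0.05,"yaw":0},{"grip":0.01,"x":0,"y":0,"z":-0.065,"yaw":0},{"grip":0.01,"x":0,"y":0,"z":-0.075,"yaw":0}]' |tail -4
python3 -m crank '[{"grip":0.01,"x":0,"y":0,"z":0,"yaw":0},{"grip":0.01,"x":0,"y":0,"z":0,"yaw":0},{"grip":0.01,"x":0,"y":0,"z":0,"yaw":0},{"grip":0.01,"x":0,"y":0,"z":0,"yaw":0},{"grip":0.01,"x":0,"y":0,"z":0,"yaw":0}]' |tail -4
python3 go.py 455 6 170 2.8
cat > dice.py <<'E'
# pale body of the dice box below the jaws, in scene and side: box of the blob, principal axis
from h import *
p=state()["ee_pos"]
for n in("scene","side"):
    m=cam(n);im=snap(n,"dc_%s_%d"%(n,state()["time_s"]*10));h=cv2.cvtColor(im,cv2.COLOR_RGB2HSV)
    u=proj(m,[p-[0,0,35]])[0]; x0,y0=int(max(u[0]-40,0)),int(max(u[1]-40,0)); r=h[y0:y0+85,x0:x0+80]
    a=proj(m,[p,p-[0,0,60],p-[40,0,50],p+[40,0,-50]]).round();print(n,"tcp,below60,-x,+x",a.tolist())
    print("HSV at u",h[int(u[1])-6:int(u[1])+18:6,int(u[0])].tolist())
E
python3 dice.py
```

```text
ee_rot: [-180.0, 0.1, 2.8]
force: [0.2, 0.3, -0.9]
gripper_width: 20.2
gripper_force: 8.0
ee_rot: [-180.0, -0.2, 2.8]
force: [0.6, 0.8, -1.5]
gripper_width: 20.1
gripper_force: 8.0
ee_rot: [-180.0, 0.1, 2.8]
force: [0.1, 0.3, -2.0]
gripper_width: 19.8
gripper_force: 8.0
tool x -0.2509 y 0.0326 z 0.0181 yaw -0.0001 t 41.0 [704.   50.8 188.1] az 2.8 F [ 0.1  0.3 -2. ] w 19.8 gf 8.0
scene tcp,below60,-x,+x [[303.0, 237.0], [304.0, 259.0], [322.0, 247.0], [286.0, 264.0]]
HSV at u [[105, 21, 95], [9, 41, 87], [16, 57, 182], [18, 41, 185]]
side tcp,below60,-x,+x [[312.0, 137.0], [312.0, 162.0], [299.0, 164.0], [324.0, 152.0]]
HSV at u [[0, 20, 51], [14, 92, 141], [14, 87, 85], [15, 87, 88]]
```

```bash
python3 -m crank '[{"grip":0.01,"x":-0.015,"y":0.002,"z":0,"yaw":0},{"grip":0.01,"x":-0.04,"y":0.005,"z":0,"yaw":0},{"grip":0.01,"x":-0.07,"y":0.009,"z":0,"yaw":0},{"grip":0.01,"x":-0.1,"y":0.013,"z":0,"yaw":0},{"grip":0.01,"x":-0.13,"y":0.017,"z":0,"yaw":0}]' |tail -1
python3 -m crank '[{"grip":0.01,"x":-0.03,"y":0.004,"z":0,"yaw":0},{"grip":0.01,"x":-0.06,"y":0.008,"z":0.005,"yaw":0},{"grip":0.01,"x":-0.09,"y":0.012,"z":0.01,"yaw":0},{"grip":0.01,"x":-0.11,"y":0.015,"z":0.015,"yaw":0},{"grip":0.01,"x":-0.121,"y":0.016,"z":0.018,"yaw":0}]' |tail -1
python3 -m crank '[{"grip":0.01,"x":0,"y":0,"z":0,"yaw":0},{"grip":0.01,"x":0,"y":0,"z":0,"yaw":0},{"grip":0.01,"x":0,"y":0,"z":0,"yaw":0},{"grip":0.01,"x":0,"y":0,"z":0,"yaw":0},{"grip":0.01,"x":0,"y":0,"z":0,"yaw":0}]' |tail -5
cat > tilt.py <<'E'
# pale blob in side and scene: dice-coloured pixels near the jaws; widest extents back-projected onto the plane y = tcp y
from h import *
p=state()["ee_pos"]
for n in("side","scene"):
    m=cam(n);im=snap(n,"t_%s_%d"%(n,state()["time_s"]*10)).astype(int);u=proj(m,[p-[0,0,40]])[0].astype(int)
    h=cv2.cvtColor(im.astype(np.uint8),cv2.COLOR_RGB2HSV)
    seed=h[u[1]-2:u[1]+3,u[0]-2:u[0]+3].reshape(-1,3);print(n,u,np.median(seed,0))
    pts=[]
    o=-m["R"].T@m["t"]
    for du in range(-45,46,6):
        print("".join("%4d"%h[u[1]+dv,u[0]+du][1] for dv in range(-30,46,6)))
E
python3 go.py 455 6 170 2.8
python3 - <<'E'
from h import *
s=state();print(s["torque"])
import numpy as np
np.set_printoptions(linewidth=250)
p=s["ee_pos"]
# foreground of the dice box by difference with the first (empty-arm) picture, restricted below the fingertips
for n,f in(("side","side0"),("scene","scene0")):
    m=cam(n);im=snap(n,"u_"+n)[:,:,::-1].astype(np.uint8)
    h=cv2.cvtColor(im,cv2.COLOR_BGR2HSV);h0=cv2.cvtColor(cv2.imread(f"pics/{f}.png"),cv2.COLOR_BGR2HSV)
    d=np.abs(im.astype(int)-cv2.imread(f"pics/{f}.png").astype(int)).max(2)
    t=proj(m,[p-[0,0,14],p-[0,0,69]]);u=t.mean(0).astype(int)
    k=((d>25)&(h[...,0]>6)&(h[...,0]<22)&(h[...,1]>30)).astype(np.uint8);k=cv2.morphologyEx(k,cv2.MORPH_OPEN,np.ones((3,3)))
    w=np.zeros_like(k);w[u[1]-60:u[1]+60,u[0]-60:u[0]+60]=1
    N,l,st,c=cv2.connectedComponentsWithStats(k*w)
    print(n,t.round().tolist())
    for i in range(1,N):
        if st[i,4]>100:
            q=cv2.approxPolyDP(max(cv2.findContours((l==i).astype(np.uint8),0,2)[0],key=cv2.contourArea),2.5,True)[:,0]
            print(st[i],c[i].round(),q.tolist())
E
```

```text
gripper_force: 8.0
gripper_force: 8.0
ee_pos: [456.5, 5.7, 171.5]
ee_rot: [-180.0, -0.0, 2.8]
force: [-0.1, -0.2, -1.0]
gripper_width: 20.0
gripper_force: 8.0
tool x -0.0015 y -0.0004 z 0.0015 yaw 0.0001 t 42.4 [456.5   5.7 171.5] az 2.8 F [-0.1 -0.2 -1. ] w 20.0 gf 8.0
[-0.07842566  0.08773208 -0.00645787]
side [[240.0, 201.0], [242.0, 226.0]]
[ 181  153   93  120 4119] [225. 233.] [[204, 156], [214, 167], [220, 167], [218, 160], [223, 158], [238, 162], [233, 168], [234, 174], [228, 176], [230, 210], [215, 207], [229, 220], [228, 226], [225, 228], [219, 224], [218, 217], [205, 225], [196, 218], [193, 210], [184, 212], [186, 221], [181, 224], [182, 249], [212, 259], [225, 272], [273, 272], [271, 260], [241, 235], [248, 222], [241, 218], [241, 209], [237, 207], [234, 175], [238, 174], [239, 167], [245, 167], [244, 159], [232, 153], [214, 153], [217, 156], [211, 163]]
[261 176  40  50 617] [278. 204.] [[268, 177], [272, 199], [261, 208], [299, 225], [300, 220], [284, 213], [289, 211], [289, 206], [273, 196], [275, 185], [271, 184], [278, 177]]
scene [[394.0, 188.0], [392.0, 208.0]]
[ 3
[... 519 characters left out ...]
69, 166], [365, 166], [370, 159], [364, 161], [363, 157]]
[382 148  26  44 441] [392. 167.] [[384, 148], [382, 153], [389, 153], [398, 162], [392, 167], [389, 161], [385, 164], [383, 185], [392, 191], [389, 182], [392, 175], [388, 174], [396, 170], [396, 165], [407, 166], [402, 163], [405, 160], [403, 156]]
[415 182  17  25 142] [424. 194.] [[415, 182], [422, 191], [421, 198], [431, 206], [430, 198], [419, 182]]
[435 208  17  16 104] [444. 215.] [[435, 208], [451, 223], [450, 215]]
[332 241  23  17 240] [341. 251.] [[332, 242], [338, 249], [332, 250], [332, 257], [344, 257], [345, 252], [347, 257], [354, 257], [338, 241]]
[429 248  21  10 131] [441. 254.] [[449, 257], [443, 248], [429, 257]]
```

Loosening the grip to 3 N so that the box swings to hang below its knob, with a small shake.

```bash
python3 -m crank '[{"grip":0.01,"x":0,"y":0,"z":0.02,"yaw":0},{"grip":0.01,"x":0,"y":0,"z":0.04,"yaw":0},{"grip":0.01,"x":0,"y":0,"z":0.06,"yaw":0},{"grip":0.01,"x":0,"y":0,"z":0.07,"yaw":0},{"grip":0.01,"x":0,"y":0,"z":0.07,"yaw":0}]' 3 |tail -5
python3 -m crank '[{"grip":0.01,"x":0.012,"y":0,"z":0,"yaw":0},{"grip":0.01,"x":0,"y":0,"z":0,"yaw":0},{"grip":0.01,"x":0.012,"y":0,"z":0,"yaw":0},{"grip":0.01,"x":0,"y":0,"z":0,"yaw":0},{"grip":0.01,"x":0,"y":0,"z":0,"yaw":0}]' |tail -5
python3 -m crank '[{"grip":0.01,"x":0,"y":0,"z":0.006,"yaw":0},{"grip":0.01,"x":0,"y":0,"z":0.012,"yaw":0},{"grip":0.01,"x":0,"y":0,"z":0.018,"yaw":0},{"grip":0.01,"x":0,"y":0,"z":0.02,"yaw":0},{"grip":0.01,"x":0,"y":0,"z":0.02,"yaw":0}]' |tail -5
python3 - <<'E'
from h import *
p=state()["ee_pos"];print(state()["force"])
m=cam("wrist");np.savez("wa.npz",**m);im=snap("wrist","wa");h=cv2.cvtColor(im,cv2.COLOR_RGB2HSV)
print(proj(m,[p,p-[0,0,80],p+[30,0,-60],p+[-30,0,-60]]).round().tolist())
# pale = body colour: column scan through the jaw centre
for y in range(150,330,6): print(y,im[y,317].tolist(),end=" ")
E
```

```text
ee_pos: [453.9, 5.7, 99.3]
ee_rot: [-180.0, 0.3, 2.8]
force: [-1.0, -0.3, -1.3]
gripper_width: 20.1
gripper_force: 3.0
ee_pos: [454.6, 5.6, 102.0]
ee_rot: [-180.0, 0.1, 2.8]
force: [-0.5, -0.2, -1.2]
gripper_width: 19.8
gripper_force: 3.0
ee_pos: [455.7, 5.6, 81.0]
ee_rot: [-180.0, 0.0, 2.8]
force: [-0.9, -0.6, -1.2]
gripper_width: 19.5
gripper_force: 3.0
[-0.89921146 -0.55607678 -1.24300418]
[[319.0, 306.0], [318.0, 253.0], [321.0, 214.0], [316.0, 308.0]]
150 [192, 164, 116] 156 [192, 166, 117] 162 [192, 162, 115] 168 [194, 164, 119] 174 [195, 168, 121] 180 [194, 165, 118] 186 [197, 167, 122] 192 [198, 169, 121] 198 [200, 171, 123] 204 [142, 122, 89] 210 [65, 50, 37] 216 [57, 45, 33] 222 [30, 24, 17] 228 [89, 71, 50] 234 [172, 136, 99] 240 [170, 135, 98] 246 [165, 131, 95] 252 [162, 126, 89] 258 [0, 2, 0] 264 [1, 3, 0] 270 [16, 19, 18] 276 [14, 8, 12] 282 [14, 16, 18] 288 [20, 24, 23] 294 [16, 13, 16] 300 [10, 14, 14] 306 [15, 19, 18] 312 [12, 15, 13] 318 [23, 24, 27] 324 [39, 43, 43]
```

Run:
```python
from h import *
m=dict(np.load("wa.npz"));p=np.array([455.7,5.6,81.])
for t in range(-10,61,10):
    a=np.radians(t);ax=np.array([np.sin(a),0,np.cos(a)]);ri=np.array([np.cos(a),0,-np.sin(a)])
    E=p-(-27.4*ri+72.9*ax)
    f=lambda u,h:proj(m,[E+u*ri+h*ax])[0][1].round()
    print(t,"E",f(0,0),"topR",f(0,47),"seamR",f(0,37),"knobbaseR",f(-13,47),"knobtipR",f(-13,80),"E z",E[2].round(1))
im=cv2.imread("pics/wa.png")
print([im[y,317].tolist() for y in range(198,262,3)])
```

```text
-10 E 196.0 topR 227.0 seamR 219.0 knobbaseR 251.0 knobtipR 287.0 E z 14.0
0 E 214.0 topR 233.0 seamR 228.0 knobbaseR 257.0 knobtipR 282.0 E z 8.1
10 E 233.0 topR 240.0 seamR 238.0 knobbaseR 265.0 knobtipR 277.0 E z 4.4
20 E 253.0 topR 248.0 seamR 249.0 knobbaseR 273.0 knobtipR 274.0 E z 3.1
30 E 273.0 topR 258.0 seamR 262.0 knobbaseR 282.0 knobtipR 271.0 E z 4.2
40 E 293.0 topR 268.0 seamR 275.0 knobbaseR 292.0 knobtipR 270.0 E z 7.5
50 E 314.0 topR 280.0 seamR 288.0 knobbaseR 301.0 knobtipR 270.0 E z 13.2
60 E 336.0 topR 291.0 seamR 302.0 knobbaseR 311.0 knobtipR 271.0 E z 20.8
[[123, 171, 200], [120, 169, 198], [89, 122, 142], [62, 89, 107], [37, 50, 65], [32, 46, 57], [33, 45, 57], [40, 49, 64], [17, 24, 30], [28, 44, 56], [50, 71, 89], [85, 117, 145], [99, 136, 172], [99, 136, 168], [98, 135, 170], [96, 133, 167], [95, 131, 165], [99, 137, 171], [89, 126, 162], [15, 26, 29], [0, 2, 0], [1, 7, 0]]
```

The edge rows (top edge 230, seam 222, knob base 254) match a tilt of about −4°: the box has swung upright. Lower it onto the table, release, and regrip along its x.

```bash
python3 -m crank '[{"grip":0.01,"x":0,"y":0,"z":0.002,"yaw":0},{"grip":0.01,"x":0,"y":0,"z":0.004,"yaw":0},{"grip":0.01,"x":0,"y":0,"z":0.006,"yaw":0},{"grip":0.01,"x":0,"y":0,"z":0.007,"yaw":0},{"grip":0.01,"x":0,"y":0,"z":0.008,"yaw":0}]' |tail -5
python3 -m crank '[{"grip":0.01,"x":0,"y":0,"z":0.001,"yaw":0},{"grip":0.01,"x":0,"y":0,"z":0.002,"yaw":0},{"grip":0.03,"x":0,"y":0,"z":0.002,"yaw":0},{"grip":0.045,"x":0,"y":0,"z":0.002,"yaw":0},{"grip":0.045,"x":0,"y":0,"z":0.002,"yaw":0}]' |tail -5
python3 -m crank '[{"grip":0.045,"x":0,"y":0,"z":-0.01,"yaw":0},{"grip":0.045,"x":0,"y":0,"z":-0.035,"yaw":0},{"grip":0.045,"x":0,"y":0,"z":-0.065,"yaw":0},{"grip":0.045,"x":0,"y":0,"z":-0.09,"yaw":0},{"grip":0.045,"x":0,"y":0,"z":-0.1,"yaw":0}]' |tail -1
python3 -m crank '[{"grip":0.045,"x":0,"y":0,"z":0,"yaw":0},{"grip":0.045,"x":0,"y":0,"z":0,"yaw":0},{"grip":0.045,"x":0,"y":0,"z":0,"yaw":0},{"grip":0.045,"x":0,"y":0,"z":0,"yaw":0},{"grip":0.045,"x":0,"y":0,"z":0,"yaw":0}]' |tail -5
python3 - <<'E'
from h import *
p=state()["ee_pos"];m=cam("wrist");np.savez("wb.npz",**m);im=snap("wrist","wb")[:,:,::-1].astype(int)
x0,y0,x1,y1=240,150,400,330;r=im[y0:y1,x0:x1];k=((r.max(2)<60)&(r.max(2)-r.min(2)<14)).astype(np.uint8)
n,l,s,c=cv2.connectedComponentsWithStats(k);print([((s[i]+[x0,y0,0,0,0]).tolist(),(c[i]+[x0,y0]).round()) for i in range(1,n) if s[i,4]>60])
X=p[:2]+[4.4,0]
print("pred knob top corners",proj(m,[[X[0]+a,X[1]+b,80] for a in(-10,10) for b in(-10,10)]).round().tolist(),"body top",proj(m,[[X[0]+a,X[1]+b,47] for a in(-23,23) for b in(-29,29)]).round().tolist())
print([im[y,317].tolist() for y in range(180,300,5)])
E
```

```text
ee_pos: [455.9, 5.6, 73.6]
ee_rot: [-180.0, -0.1, 2.8]
force: [1.8, 1.0, 4.3]
gripper_width: 20.1
gripper_force: 3.0
ee_pos: [454.4, 5.6, 70.9]
ee_rot: [-180.0, 0.1, 2.8]
force: [1.4, -0.3, 0.5]
gripper_width: 37.2
gripper_force: 0.0
gripper_force: 0.0
ee_pos: [454.6, 5.6, 170.2]
ee_rot: [-180.0, 0.2, 2.8]
force: [0.4, -1.2, 0.4]
gripper_width: 45.2
gripper_force: 0.0
[([303, 213, 28, 35, 894], array([316., 231.])), ([240, 260, 160, 70, 5020], array([321., 303.]))]
pred knob top corners [[332.0, 256.0], [303.0, 255.0], [334.0, 228.0], [304.0, 227.0]] body top [[354.0, 260.0], [279.0, 257.0], [359.0, 202.0], [281.0, 198.0]]
[[117, 167, 193], [73, 100, 121], [37, 46, 56], [59, 87, 108], [97, 134, 170], [93, 130, 162], [88, 121, 152], [5, 6, 7], [11, 11, 1], [22, 24, 25], [17, 14, 17], [17, 20, 16], [25, 24, 21], [23, 22, 22], [83, 115, 145], [110, 152, 179], [110, 156, 186], [120, 167, 196], [121, 171, 199], [118, 165, 194], [103, 144, 168], [105, 146, 172], [105, 147, 171], [106, 152, 178]]
```

Dice box stands upright at about (463,6). Now to the case, turning back so the jaws close along x.

```bash
python3 -m crank '[{"grip":0.05,"x":0.02,"y":-0.002,"z":0,"yaw":-0.12},{"grip":0.05,"x":0.05,"y":-0.005,"z":0,"yaw":-0.24},{"grip":0.05,"x":0.085,"y":-0.009,"z":0,"yaw":-0.36},{"grip":0.05,"x":0.12,"y":-0.013,"z":0,"yaw":-0.48},{"grip":0.05,"x":0.156,"y":-0.016,"z":0,"yaw":-0.6}]' 25 |tail -1
python3 -m crank '[{"grip":0.05,"x":0,"y":0,"z":0,"yaw":-0.12},{"grip":0.05,"x":0,"y":0,"z":0,"yaw":-0.24},{"grip":0.05,"x":0,"y":0,"z":0,"yaw":-0.36},{"grip":0.05,"x":0,"y":0,"z":0,"yaw":-0.48},{"grip":0.05,"x":0,"y":0,"z":0,"yaw":-0.6}]' |tail -1
python3 -m crank '[{"grip":0.05,"x":0,"y":0,"z":0,"yaw":-0.12},{"grip":0.05,"x":0,"y":0,"z":0,"yaw":-0.24},{"grip":0.05,"x":0,"y":0,"z":0,"yaw":-0.33},{"grip":0.05,"x":0,"y":0,"z":0,"yaw":-0.371},{"grip":0.05,"x":0,"y":0,"z":0,"yaw":-0.371}]' |tail -1
python3 -m crank '[{"grip":0.05,"x":0,"y":0,"z":0,"yaw":0},{"grip":0.05,"x":0,"y":0,"z":0,"yaw":0},{"grip":0.05,"x":0,"y":0,"z":0,"yaw":0},{"grip":0.05,"x":0,"y":0,"z":0,"yaw":0},{"grip":0.05,"x":0,"y":0,"z":0,"yaw":0}]' |tail -1
python3 go.py 610 43 75.5 92.8
python3 - <<'E'
from h import *
m=cam("wrist");np.savez("wc.npz",**m);im=snap("wrist","wc")
X=lambda u,v,z:[610+u-.0488*v,43+v+.0488*u,z]
print("bar top corners",proj(m,[X(u,v,86) for v in(-30,30) for u in(-10,10)]).round().tolist())
print("case top corners",proj(m,[X(u,v,52) for v in(-60,60) for u in(-29,29)]).round().tolist())
u=proj(m,[X(0,10,86)])[0].astype(int);print("row",u[1])
print("row scan R:",[(x,int(im[u[1],x,0])) for x in range(u[0]-70,u[0]+71,4)])
print("col scan R:",[(y,int(im[y,u[0],0])) for y in range(100,280,4)])
E
```

```text
gripper_force: 0.0
gripper_force: 0.0
gripper_force: 0.0
gripper_force: 0.0
tool x 0.0138 y 0.0002 z 0.0959 yaw -0.0002 t 47.2 [610.4  29.2 171.4] az 92.8 F [-0.4 -0.4 -0.3] w 49.8 gf 0.0
bar top corners [[302.0, 274.0], [331.0, 274.0], [301.0, 186.0], [332.0, 186.0]]
case top corners [[280.0, 295.0], [353.0, 295.0], [275.0, 138.0], [357.0, 138.0]]
row 216
row scan R: [(246, 221), (250, 220), (254, 222), (258, 216), (262, 201), (266, 149), (270, 96), (274, 150), (278, 162), (282, 154), (286, 160), (290, 160), (294, 121), (298, 102), (302, 104), (306, 100), (310, 100), (314, 98), (318, 101), (322, 91), (326, 105), (330, 169), (334, 155), (338, 161), (342, 157), (346, 144), (350, 108), (354, 103), (358, 109), (362, 136), (366, 132), (370, 136), (374, 137), (378, 143), (382, 141), (386, 144)]
col scan R: [(100, 96), (104, 97), (108, 98), (112, 99), (116, 92), (120, 96), (124, 100), (128, 95), (132, 96), (136, 102), (140, 104), (144, 179), (148, 169), (152, 167), (156, 168), (160, 172), (164, 168), (168, 167), (172, 169), (176, 172), (180, 166), (184, 120), (188, 71), (192, 104), (196, 98), (200, 104), (204, 103), (208, 101), (212, 101), (216, 98), (220, 101), (224, 102), (228, 101), (232, 104), (236, 100), (240, 104), (244, 100), (248, 101), (252, 99), (256, 101), (260, 97), (264, 101), (268, 104), (272, 103), (276, 93)]
```

Case measured at (606.5,40.5), against the −x wall. Grip its bar, lift, shift 40 mm toward +y.

```bash
python3 -m crank '[{"grip":0.045,"x":0.006,"y":-0.002,"z":0.01,"yaw":0},{"grip":0.045,"x":0.0115,"y":-0.0035,"z":0.035,"yaw":0},{"grip":0.045,"x":0.0115,"y":-0.0035,"z":0.065,"yaw":0},{"grip":0.045,"x":0.0115,"y":-0.0035,"z":0.087,"yaw":0},{"grip":0.045,"x":0.0115,"y":-0.0035,"z":0.095,"yaw":0}]' |tail -5
python3 -m crank '[{"grip":0.045,"x":0,"y":0,"z":0,"yaw":0},{"grip":0.03,"x":0,"y":0,"z":0,"yaw":0},{"grip":0.01,"x":0,"y":0,"z":0,"yaw":0},{"grip":0.01,"x":0,"y":0,"z":0,"yaw":0},{"grip":0.01,"x":0,"y":0,"z":0,"yaw":0}]' |tail -5
python3 -m crank '[{"grip":0.01,"x":0,"y":0,"z":0,"yaw":0},{"grip":0.01,"x":0,"y":0,"z":0,"yaw":0},{"grip":0.01,"x":0,"y":0,"z":0,"yaw":0},{"grip":0.01,"x":0,"y":0,"z":-0.003,"yaw":0},{"grip":0.01,"x":0,"y":0,"z":-0.008,"yaw":0}]' |tail -5
```

```text
ee_pos: [603.5, 40.9, 72.4]
ee_rot: [-179.6, -0.0, 92.8]
force: [-0.7, -0.6, -0.3]
gripper_width: 45.1
gripper_force: 0.0
ee_pos: [606.7, 40.5, 77.8]
ee_rot: [179.9, -0.0, 92.8]
force: [-2.4, 0.6, 2.0]
gripper_width: 21.2
gripper_force: 1.3
ee_pos: [606.1, 40.5, 83.7]
ee_rot: [-179.9, -0.0, 92.8]
force: [-0.4, 0.3, -3.7]
gripper_width: 19.7
gripper_force: 25.0
```

```bash
python3 -m crank '[{"grip":0.01,"x":0.005,"y":0.003,"z":0,"yaw":0},{"grip":0.01,"x":0.016,"y":0.004,"z":0,"yaw":0},{"grip":0.01,"x":0.028,"y":0.004,"z":0,"yaw":0},{"grip":0.01,"x":0.037,"y":0.004,"z":0,"yaw":0},{"grip":0.01,"x":0.04,"y":0.004,"z":0,"yaw":0}]' |tail -5
python3 -m crank '[{"grip":0.01,"x":0,"y":0,"z":0.002,"yaw":0},{"grip":0.01,"x":0,"y":0,"z":0.004,"yaw":0},{"grip":0.01,"x":0,"y":0,"z":0.006,"yaw":0},{"grip":0.01,"x":0,"y":0,"z":0.008,"yaw":0},{"grip":0.01,"x":0,"y":0,"z":0.008,"yaw":0}]' |tail -5
python3 -m crank '[{"grip":0.01,"x":0,"y":0,"z":0,"yaw":0},{"grip":0.03,"x":0,"y":0,"z":0,"yaw":0},{"grip":0.04,"x":0,"y":0,"z":0,"yaw":0},{"grip":0.04,"x":0,"y":0,"z":0,"yaw":0},{"grip":0.04,"x":0,"y":0,"z":0,"yaw":0}]' |tail -5
python3 -m crank '[{"grip":0.04,"x":0,"y":0,"z":-0.01,"yaw":0},{"grip":0.04,"x":0,"y":0,"z":-0.035,"yaw":0},{"grip":0.04,"x":0,"y":0,"z":-0.065,"yaw":0},{"grip":0.04,"x":0,"y":0,"z":-0.085,"yaw":0},{"grip":0.04,"x":0,"y":0,"z":-0.095,"yaw":0}]' |tail -1
python3 go.py 463 6 170 92.8
```

```text
ee_pos: [608.0, 82.9, 84.0]
ee_rot: [-180.0, -0.0, 92.9]
force: [-0.2, 0.2, -3.7]
gripper_width: 19.9
gripper_force: 25.0
ee_pos: [608.1, 80.4, 77.5]
ee_rot: [-180.0, -0.0, 92.8]
force: [-3.3, 1.0, 3.0]
gripper_width: 19.7
gripper_force: 25.0
ee_pos: [608.8, 80.5, 76.3]
ee_rot: [180.0, -0.0, 92.8]
force: [-0.4, -0.7, 0.8]
gripper_width: 39.5
gripper_force: 0.0
gripper_force: 0.0
tool x -0.0675 y -0.1506 z 0.0054 yaw 0.0002 t 50.1 [610.1  80.8 175.4] az 92.8 F [0.9 1.5 0.7] w 40.2 gf 0.0
```

Case set down. Now the dice box: move over it and check the knob.

```bash
python3 -m crank '[{"grip":0.05,"x":-0.01,"y":-0.02,"z":0,"yaw":0},{"grip":0.05,"x":-0.025,"y":-0.05,"z":0,"yaw":0},{"grip":0.05,"x":-0.04,"y":-0.085,"z":0,"yaw":0},{"grip":0.05,"x":-0.055,"y":-0.12,"z":0,"yaw":0},{"grip":0.05,"x":-0.067,"y":-0.149,"z":0,"yaw":0}]' 20 |tail -1
python3 -m crank '[{"grip":0.05,"x":0,"y":0,"z":0,"yaw":0},{"grip":0.05,"x":0,"y":0,"z":0,"yaw":0},{"grip":0.05,"x":0,"y":0,"z":0,"yaw":0},{"grip":0.05,"x":0,"y":0,"z":0,"yaw":0},{"grip":0.05,"x":0,"y":0,"z":0,"yaw":0}]' |tail -1
python3 go.py 463 6 70 92.8
cat > knob.py <<'E'
import sys; from h import *
x,y,az=map(float,sys.argv[1:4]);m=cam("wrist");im=snap("wrist","k%d"%(state()["time_s"]*10))[:,:,::-1].astype(int)
x0,y0,x1,y1=240,150,400,300;r=im[y0:y1,x0:x1];k=((r.max(2)<60)&(r.max(2)-r.min(2)<14)).astype(np.uint8)
n,l,s,c=cv2.connectedComponentsWithStats(k);print([((s[i]+[x0,y0,0,0,0]).tolist(),(c[i]+[x0,y0]).round().tolist()) for i in range(1,n) if s[i,4]>60])
print("pred knob",proj(m,[[x+a,y+b,z] for z in(80,47) for a in(-10,10) for b in(-10,10)]).round().tolist())
u=proj(m,[[x,y,80]])[0].astype(int)
print("row",[(q,im[u[1]-5,q].tolist()) for q in range(u[0]-40,u[0]+41,5)])
E
python3 knob.py 463 6 92.8
```

```text
gripper_force: 0.0
gripper_force: 0.0
tool x -0.0008 y -0.0012 z 0.1014 yaw 0.0008 t 51.0 [464.1   6.8 171.4] az 92.8 F [ 0.1 -0.3  0.1] w 50.0 gf 0.0
[([302, 226, 27, 35, 890], [315.0, 243.0]), ([370, 261, 26, 39, 629], [379.0, 284.0]), ([240, 262, 24, 38, 617], [253.0, 284.0])]
pred knob [[299.0, 263.0], [300.0, 235.0], [328.0, 265.0], [330.0, 237.0], [301.0, 249.0], [302.0, 224.0], [327.0, 251.0], [328.0, 226.0]]
row [(274, [106, 152, 178]), (279, [106, 147, 172]), (284, [103, 144, 170]), (289, [91, 125, 156]), (294, [97, 134, 167]), (299, [87, 123, 153]), (304, [20, 23, 18]), (309, [25, 22, 19]), (314, [19, 21, 19]), (319, [27, 23, 23]), (324, [25, 20, 23]), (329, [61, 85, 109]), (334, [96, 131, 164]), (339, [96, 134, 167]), (344, [64, 88, 108]), (349, [116, 162, 192]), (354, [116, 161, 191])]
```

Knob at px (315,243), as predicted and upright. Grip and lift.

```bash
python3 -m crank '[{"grip":0.05,"x":0.001,"y":-0.001,"z":0.02,"yaw":0},{"grip":0.05,"x":0.001,"y":-0.001,"z":0.05,"yaw":0},{"grip":0.05,"x":0.001,"y":-0.001,"z":0.075,"yaw":0},{"grip":0.05,"x":0.001,"y":-0.001,"z":0.095,"yaw":0},{"grip":0.05,"x":0.001,"y":-0.001,"z":0.1015,"yaw":0}]' | tail -2
python3 -m crank '[{"grip":0.05,"x":0,"y":0,"z":0,"yaw":0},{"grip":0.04,"x":0,"y":0,"z":0,"yaw":0},{"grip":0.03,"x":0,"y":0,"z":0,"yaw":0},{"grip":0.01,"x":0,"y":0,"z":0,"yaw":0},{"grip":0.01,"x":0,"y":0,"z":0,"yaw":0}]' | tail -2
python3 -m crank '[{"grip":0.01,"x":0,"y":0,"z":0,"yaw":0},{"grip":0.01,"x":0,"y":0,"z":0,"yaw":0},{"grip":0.01,"x":0,"y":0,"z":0,"yaw":0},{"grip":0.01,"x":0,"y":0,"z":-0.005,"yaw":0},{"grip":0.01,"x":0,"y":0,"z":-0.01,"yaw":0}]' | tail -5
python3 -m crank '[{"grip":0.01,"x":0,"y":0,"z":-0.02,"yaw":0},{"grip":0.01,"x":0,"y":0,"z":-0.04,"yaw":0},{"grip":0.01,"x":0,"y":0,"z":-0.065,"yaw":0},{"grip":0.01,"x":0,"y":0,"z":-0.085,"yaw":0},{"grip":0.01,"x":0,"y":0,"z":-0.092,"yaw":0}]' |tail -5
python3 go.py 677.5 47 172 92.8
```

```text
gripper_width: 50.0
gripper_force: 0.0
gripper_width: 26.2
gripper_force: 0.0
ee_pos: [461.2, 7.4, 79.9]
ee_rot: [-179.9, -0.0, 92.8]
force: [-0.6, 0.5, -2.1]
gripper_width: 19.8
gripper_force: 20.0
ee_pos: [463.3, 7.4, 174.9]
ee_rot: [179.7, 0.0, 92.8]
force: [1.2, -0.5, -1.8]
gripper_width: 19.8
gripper_force: 20.0
tool x 0.0291 y 0.2159 z 0.0029 yaw 0.0001 t 52.7 [463.3   7.4 174.9] az 92.8 F [ 1.2 -0.5 -1.8] w 19.8 gf 20.0
```

```bash
python3 -m crank '[{"grip":0.01,"x":0.002,"y":0.016,"z":0,"yaw":0},{"grip":0.01,"x":0.005,"y":0.038,"z":0,"yaw":0},{"grip":0.01,"x":0.008,"y":0.062,"z":0,"yaw":0},{"grip":0.01,"x":0.012,"y":0.088,"z":0,"yaw":0},{"grip":0.01,"x":0.015,"y":0.115,"z":0,"yaw":0}]' | tail -1
python3 -m crank '[{"grip":0.01,"x":0.004,"y":0.026,"z":0,"yaw":0},{"grip":0.01,"x":0.008,"y":0.052,"z":0,"yaw":0},{"grip":0.01,"x":0.011,"y":0.077,"z":0,"yaw":0},{"grip":0.01,"x":0.014,"y":0.095,"z":0,"yaw":0},{"grip":0.01,"x":0.015,"y":0.102,"z":0,"yaw":0}]' | tail -1
python3 -m crank '[{"grip":0.01,"x":0,"y":0,"z":0,"yaw":0},{"grip":0.01,"x":0,"y":0,"z":0,"yaw":0},{"grip":0.01,"x":0,"y":0,"z":0,"yaw":0},{"grip":0.01,"x":0,"y":0,"z":0,"yaw":0},{"grip":0.01,"x":0,"y":0,"z":0,"yaw":0}]' | tail -1
python3 go.py 677.5 47 76 92.8
python3 - <<'E'
from h import *
m=cam("wrist");im=snap("wrist","wd")
X=lambda u,v,z:[608.5+u-.0488*v,80.5+v+.0488*u,z]
print("case top",proj(m,[X(u,v,52) for v in(-20,50) for u in(-29,29)]).round().tolist(),"walls outer top",proj(m,[[643+u-.0488*90,110+.0488*u,56] for u in(-71,-65,65,71)]).round().tolist())
u=proj(m,[X(0,50,52)])[0].astype(int);print(u,[(x,int(im[u[1],x,0])) for x in range(u[0]-70,u[0]+190,4)])
c=u[0]-22;print("col",c,[(y,int(im[y,c,0])) for y in range(100,260,4)],"pred +y edge",proj(m,[X(-20,60,52)])[0].round())
E
```

```text
gripper_force: 20.0
gripper_force: 20.0
gripper_force: 20.0
tool x -0.0008 y 0.0012 z 0.0963 yaw -0.0001 t 54.0 [676.3  47.8 172.3] az 92.8 F [ 0.3  0.8 -1.6] w 19.7 gf 20.0
case top [[190.0, 218.0], [266.0, 217.0], [182.0, 121.0], [263.0, 120.0]] walls outer top [[168.0, 153.0], [176.0, 153.0], [359.0, 152.0], [368.0, 152.0]]
[222 120] [(152, 185), (156, 182), (160, 203), (164, 190), (168, 136), (172, 76), (176, 39), (180, 39), (184, 117), (188, 146), (192, 140), (196, 147), (200, 155), (204, 161), (208, 158), (212, 157), (216, 166), (220, 159), (224, 154), (228, 156), (232, 159), (236, 153), (240, 155), (244, 152), (248, 143), (252, 150), (256, 150), (260, 127), (264, 57), (268, 46), (272, 73), (276, 47), (280, 72), (284, 82), (288, 79), (292, 78), (296, 81), (300, 79), (304, 85), (308, 89), (312, 86), (316, 82), (320, 86), (324, 81), (328, 80), (332, 86), (336, 87), (340, 87), (344, 87), (348, 83), (352, 68), (356, 45), (360, 127), (364, 123), (368, 186), (372, 197), (376, 196), (380, 190), (384, 193), (388, 193), (392, 193), (396, 201), (400, 211), (404, 219), (408, 212)]
col 200 [(100, 32), (104, 52), (108, 154), (112, 154), (116, 153), (120, 155), (124, 152), (128, 154), (132, 156), (136, 151), (140, 153), (144, 151), (148, 150), (152, 104), (156, 93), (160, 91), (164, 93), (168, 94), (172, 95), (176, 91), (180, 90), (184, 92), (188, 97), (192, 102), (196, 107), (200, 114), (204, 123), (208, 128), (212, 131), (216, 140), (220, 137), (224, 147), (228, 146), (232, 147), (236, 148), (240, 143), (244, 149), (248, 150), (252, 148), (256, 153)] pred +y edge [193. 106.]
```

Case edges match the prediction to 1–2 px and the slot is clear. Lower the dice box in two steps, checking in between.

```bash
python3 -m crank '[{"grip":0.01,"x":-0.001,"y":0.001,"z":0.01,"yaw":0},{"grip":0.01,"x":-0.001,"y":0.001,"z":0.025,"yaw":0},{"grip":0.01,"x":-0.001,"y":0.001,"z":0.04,"yaw":0},{"grip":0.01,"x":-0.001,"y":0.001,"z":0.055,"yaw":0},{"grip":0.01,"x":-0.001,"y":0.001,"z":0.065,"yaw":0}]' | tail -6
```

```text
time_s: 54.42
ee_pos: [677.1, 46.9, 104.8]
ee_rot: [-179.9, -0.0, 92.8]
force: [-0.4, 0.0, -1.0]
gripper_width: 19.6
gripper_force: 20.0
```

```bash
python3 go.py 677.5 47 76 92.8
```

```text
tool x 0.0001 y 0.0004 z 0.0288 yaw 0.0001 t 54.4 [677.1  46.9 104.8] az 92.8 F [-0.4  0.  -1. ] w 19.6 gf 20.0
```

```bash
python3 -m crank '[{"grip":0.01,"x":0,"y":0,"z":0.008,"yaw":0},{"grip":0.01,"x":0,"y":0,"z":0.016,"yaw":0},{"grip":0.01,"x":0,"y":0,"z":0.023,"yaw":0},{"grip":0.01,"x":0,"y":0,"z":0.028,"yaw":0},{"grip":0.01,"x":0,"y":0,"z":0.0305,"yaw":0}]' |tail -5
python3 -m crank '[{"grip":0.01,"x":0,"y":0,"z":0,"yaw":0},{"grip":0.01,"x":0,"y":0,"z":0,"yaw":0},{"grip":0.03,"x":0,"y":0,"z":0,"yaw":0},{"grip":0.04,"x":0,"y":0,"z":0,"yaw":0},{"grip":0.04,"x":0,"y":0,"z":0,"yaw":0}]' |tail -5
python3 -m crank '[{"grip":0.04,"x":0,"y":0,"z":-0.01,"yaw":0},{"grip":0.04,"x":0,"y":0,"z":-0.035,"yaw":0},{"grip":0.04,"x":0,"y":0,"z":-0.065,"yaw":0},{"grip":0.04,"x":0,"y":0,"z":-0.085,"yaw":0},{"grip":0.04,"x":0,"y":0,"z":-0.095,"yaw":0}]' |tail -1
python3 -m crank '[{"grip":0.05,"x":-0.014,"y":-0.016,"z":0,"yaw":0},{"grip":0.05,"x":-0.034,"y":-0.04,"z":0,"yaw":0},{"grip":0.05,"x":-0.056,"y":-0.065,"z":0,"yaw":0},{"grip":0.05,"x":-0.079,"y":-0.092,"z":0,"yaw":0},{"grip":0.05,"x":-0.102,"y":-0.119,"z":0,"yaw":0}]' |tail -1
python3 -m crank '[{"grip":0.05,"x":-0.023,"y":-0.027,"z":0,"yaw":-0.06},{"grip":0.05,"x":-0.046,"y":-0.053,"z":0,"yaw":-0.13},{"grip":0.05,"x":-0.068,"y":-0.08,"z":0,"yaw":-0.2},{"grip":0.05,"x":-0.088,"y":-0.103,"z":0,"yaw":-0.27},{"grip":0.05,"x":-0.102,"y":-0.119,"z":0,"yaw":-0.326}]' |tail -1
python3 -m crank '[{"grip":0.05,"x":0,"y":0,"z":0,"yaw":0},{"grip":0.05,"x":0,"y":0,"z":0,"yaw":0},{"grip":0.05,"x":0,"y":0,"z":0,"yaw":0},{"grip":0.05,"x":0,"y":0,"z":0,"yaw":0},{"grip":0.05,"x":0,"y":0,"z":0,"yaw":0}]' |tail -1
python3 go.py 450 -168.5 69.5 111.5
python3 - <<'E'
from h import *
m=cam("wrist");im=snap("wrist","we");h=cv2.cvtColor(im,cv2.COLOR_RGB2HSV)
k=cv2.inRange(h,(60,60,30),(95,255,255));c=max(cv2.findContours(k,0,2)[0],key=cv2.contourArea)
q=cv2.approxPolyDP(cv2.convexHull(c),4,True)[:,0];print(cv2.contourArea(c),[(p.tolist(),onz(m,p,50).round(1).tolist()) for p in q])
g=cv2.inRange(h,(15,110,90),(26,255,255));n,l,s,cc=cv2.connectedComponentsWithStats(g)
u=proj(m,[[450,-168.5,80]])[0];print(u,[(s[i].tolist(),cc[i].round()) for i in range(1,n) if s[i,4]>150 and np.linalg.norm(cc[i]-u)<50])
E
```

```text
ee_pos: [678.2, 47.0, 76.6]
ee_rot: [-180.0, -0.0, 92.8]
force: [-4.4, -0.6, 9.3]
gripper_width: 20.1
gripper_force: 20.0
ee_pos: [678.5, 47.0, 76.9]
ee_rot: [179.9, -0.0, 92.8]
force: [-0.1, -0.1, -0.4]
gripper_width: 37.0
gripper_force: 0.0
gripper_force: 0.0
gripper_force: 0.0
gripper_force: 0.0
gripper_force: 0.0
tool x -0.0003 y -0.0014 z 0.1018 yaw 0.0008 t 56.9 [ 451.2 -167.7  171.3] az 111.5 F [-0.1 -0.6 -0.3] w 49.9 gf 0.0
5079.5 [([344, 199], [460.0, -132.5, 50.0]), ([345, 268], [481.5, -182.2, 50.0]), ([277, 270], [432.9, -203.1, 50.0]), ([274, 200], [412.0, -152.2, 50.0])]
[313.38552065 249.28771133] [([294, 224, 32, 39, 1213], array([310., 243.]))]
```

Caddy confirmed at (448,-168), yaw 23°. Grip it.

```bash
python3 -m crank '[{"grip":0.05,"x":0,"y":-0.002,"z":0.02,"yaw":-0.02},{"grip":0.05,"x":0,"y":-0.003,"z":0.05,"yaw":-0.026},{"grip":0.05,"x":0,"y":-0.003,"z":0.075,"yaw":-0.026},{"grip":0.05,"x":0,"y":-0.003,"z":0.095,"yaw":-0.026},{"grip":0.05,"x":0,"y":-0.003,"z":0.1015,"yaw":-0.026}]' | tail -2
python3 -m crank '[{"grip":0.05,"x":0,"y":0,"z":0,"yaw":0},{"grip":0.04,"x":0,"y":0,"z":0,"yaw":0},{"grip":0.03,"x":0,"y":0,"z":0,"yaw":0},{"grip":0.01,"x":0,"y":0,"z":0,"yaw":0},{"grip":0.01,"x":0,"y":0,"z":0,"yaw":0}]' | tail -2
python3 -m crank '[{"grip":0.01,"x":0,"y":0,"z":0,"yaw":0},{"grip":0.01,"x":0,"y":0,"z":0,"yaw":0},{"grip":0.01,"x":0,"y":0,"z":0,"yaw":0},{"grip":0.01,"x":0,"y":0,"z":-0.005,"yaw":0},{"grip":0.01,"x":0,"y":0,"z":-0.01,"yaw":0}]' | tail -5
python3 -m crank '[{"grip":0.01,"x":0,"y":0,"z":-0.02,"yaw":0},{"grip":0.01,"x":0,"y":0,"z":-0.04,"yaw":0},{"grip":0.01,"x":0,"y":0,"z":-0.065,"yaw":0},{"grip":0.01,"x":0,"y":0,"z":-0.085,"yaw":0},{"grip":0.01,"x":0,"y":0,"z":-0.092,"yaw":0}]' |tail -5
python3 go.py 611 -14 172 92.8
```

```text
gripper_width: 49.7
gripper_force: 0.0
gripper_width: 26.0
gripper_force: 0.0
ee_pos: [447.2, -169.3, 79.8]
ee_rot: [-180.0, -0.1, 113.0]
force: [0.2, -0.2, -1.9]
gripper_width: 21.7
gripper_force: 20.0
ee_pos: [449.1, -170.1, 174.9]
ee_rot: [179.8, 0.2, 113.0]
force: [1.2, -0.4, -1.7]
gripper_width: 21.8
gripper_force: 20.0
tool x 0.0805 y 0.2099 z 0.0029 yaw 0.3521 t 58.6 [ 449.1 -170.1  174.9] az 113.0 F [ 1.2 -0.4 -1.7] w 21.8 gf 20.0
```

```bash
python3 -m crank '[{"grip":0.01,"x":0.005,"y":0.013,"z":0,"yaw":0},{"grip":0.01,"x":0.012,"y":0.032,"z":0,"yaw":0.05},{"grip":0.01,"x":0.021,"y":0.055,"z":0,"yaw":0.11},{"grip":0.01,"x":0.031,"y":0.08,"z":0,"yaw":0.17},{"grip":0.01,"x":0.0405,"y":0.106,"z":0,"yaw":0.23}]' | tail -1
python3 go.py 612 -14 172 92.8
```

```text
gripper_force: 20.0
tool x 0.0611 y 0.0942 z -0.0009 yaw 0.1186 t 59.0 [529.3 -90.  171.1] az 99.6 F [ 1.  -0.5 -1.7] w 22.0 gf 20.0
```

```bash
python3 -m crank '[{"grip":0.01,"x":0.013,"y":0.02,"z":0,"yaw":0.03},{"grip":0.01,"x":0.028,"y":0.043,"z":0,"yaw":0.06},{"grip":0.01,"x":0.043,"y":0.067,"z":0,"yaw":0.09},{"grip":0.01,"x":0.055,"y":0.085,"z":0,"yaw":0.1186},{"grip":0.01,"x":0.061,"y":0.0925,"z":0,"yaw":0.1186}]' | tail -1
python3 -m crank '[{"grip":0.01,"x":0,"y":0,"z":0,"yaw":0},{"grip":0.01,"x":0,"y":0,"z":0,"yaw":0},{"grip":0.01,"x":0,"y":0,"z":0,"yaw":0},{"grip":0.01,"x":0,"y":0,"z":0,"yaw":0},{"grip":0.01,"x":0,"y":0,"z":0,"yaw":0}]' | tail -1
python3 go.py 612 -14 76 92.8
python3 - <<'E'
from h import *
A=cam("scene");a=snap("scene","s9");h=cv2.cvtColor(a,cv2.COLOR_RGB2HSV)
B=cam("side");b=snap("side","d9");hb=cv2.cvtColor(b,cv2.COLOR_RGB2HSV)
def near(k,m,X,r=25):
    u=proj(m,[X])[0];n,l,s,c=cv2.connectedComponentsWithStats(k)
    L=[(s[i].tolist(),c[i].round(1).tolist()) for i in range(1,n) if s[i,4]>25 and np.linalg.norm(c[i]-u)<r];return u.round(1).tolist(),L
print("honey cap scene",near(cv2.inRange(h,(22,150,90),(32,255,255)),A,[679.5,-54.6,69]))
print("honey cap side",near(cv2.inRange(hb,(22,130,90),(32,255,255)),B,[679.5,-54.6,69]))
print("blue body scene",near(cv2.inRange(h,(95,70,60),(125,255,255)),A,[614.7,-75,40]))
print("blue body side",near(cv2.inRange(hb,(95,70,50),(125,255,255)),B,[614.7,-75,40]))
print("red scene",near(cv2.inRange(h,(0,180,60),(6,255,255))|cv2.inRange(h,(174,180,60),(180,255,255)),A,[674.4,112,60],40))
E
```

```text
gripper_force: 20.0
gripper_force: 20.0
tool x 0.0018 y 0.0027 z 0.0962 yaw 0.0025 t 59.9 [609.4 -15.9 172.2] az 92.9 F [-0.2 -0.3 -1.9] w 22.0 gf 20.0
honey cap scene ([289.9, 243.1], [([283, 233, 13, 19, 181], [289.1, 241.8])])
honey cap side ([340.5, 206.1], [([335, 198, 12, 17, 167], [340.9, 205.7])])
blue body scene ([311.4, 235.3], [([300, 227, 21, 17, 127], [308.9, 237.2]), ([305, 243, 19, 12, 124], [314.6, 249.1])])
blue body side ([327.6, 233.6], [([316, 226, 23, 13, 129], [328.1, 232.6])])
red scene ([335.0, 295.6], [([329, 283, 10, 8, 53], [333.4, 286.9]), ([333, 293, 11, 13, 50], [339.5, 300.1])])
```

Honey, blue jar and shaker are all where expected. Lower the caddy in stages.

```bash
python3 -m crank '[{"grip":0.01,"x":0.002,"y":0.0025,"z":0.01,"yaw":0},{"grip":0.01,"x":0.002,"y":0.0025,"z":0.02,"yaw":0},{"grip":0.01,"x":0.002,"y":0.0025,"z":0.03,"yaw":0},{"grip":0.01,"x":0.002,"y":0.0025,"z":0.04,"yaw":0},{"grip":0.01,"x":0.002,"y":0.0025,"z":0.044,"yaw":0}]' | tail -5
python3 -m crank '[{"grip":0.01,"x":0,"y":0,"z":0.003,"yaw":0},{"grip":0.01,"x":0,"y":0,"z":0.007,"yaw":0},{"grip":0.01,"x":0,"y":0,"z":0.011,"yaw":0},{"grip":0.01,"x":0,"y":0,"z":0.015,"yaw":0},{"grip":0.01,"x":0,"y":0,"z":0.017,"yaw":0}]' | tail -5
```

```text
ee_pos: [611.2, -12.8, 125.2]
ee_rot: [-179.8, -0.0, 93.0]
force: [-0.4, -0.4, -2.1]
gripper_width: 22.1
gripper_force: 20.0
ee_pos: [612.5, -12.8, 110.5]
ee_rot: [-180.0, -0.0, 93.0]
force: [-0.4, 0.7, -2.4]
gripper_width: 21.8
gripper_force: 20.0
```

```bash
python3 go.py 612 -14 76 92.8
```

```text
tool x -0.0011 y -0.0005 z 0.0345 yaw 0.0036 t 60.8 [612.5 -12.8 110.5] az 93.0 F [-0.4  0.7 -2.4] w 21.8 gf 20.0
```

No contact although the caddy is already below its neighbours' tops. Continue.

```bash
python3 -m crank '[{"grip":0.01,"x":-0.001,"y":0,"z":0.005,"yaw":0},{"grip":0.01,"x":-0.001,"y":0,"z":0.011,"yaw":0},{"grip":0.01,"x":-0.001,"y":0,"z":0.017,"yaw":0},{"grip":0.01,"x":-0.001,"y":0,"z":0.022,"yaw":0},{"grip":0.01,"x":-0.001,"y":0,"z":0.025,"yaw":0}]' | tail -5
python3 -m crank '[{"grip":0.01,"x":0,"y":0,"z":0.002,"yaw":0},{"grip":0.01,"x":0,"y":0,"z":0.005,"yaw":0},{"grip":0.01,"x":0,"y":0,"z":0.008,"yaw":0},{"grip":0.01,"x":0,"y":0,"z":0.01,"yaw":0},{"grip":0.01,"x":0,"y":0,"z":0.01,"yaw":0}]' | tail -5
```

```text
ee_pos: [612.2, -13.8, 84.9]
ee_rot: [-179.9, -0.0, 93.0]
force: [0.2, 0.1, -1.5]
gripper_width: 21.8
gripper_force: 20.0
ee_pos: [612.5, -13.8, 76.6]
ee_rot: [180.0, -0.0, 93.0]
force: [-1.3, -0.4, 2.9]
gripper_width: 21.5
gripper_force: 20.0
```

Floor contact. Release, rise, and move aside for a final numeric check.

```bash
python3 -m crank '[{"grip":0.025,"x":0,"y":0,"z":0,"yaw":0},{"grip":0.04,"x":0,"y":0,"z":0,"yaw":0},{"grip":0.04,"x":0,"y":0,"z":0,"yaw":0},{"grip":0.04,"x":0,"y":0,"z":0,"yaw":0},{"grip":0.04,"x":0,"y":0,"z":0,"yaw":0}]' | tail -2
python3 -m crank '[{"grip":0.04,"x":0,"y":0,"z":-0.01,"yaw":0},{"grip":0.04,"x":0,"y":0,"z":-0.035,"yaw":0},{"grip":0.04,"x":0,"y":0,"z":-0.065,"yaw":0},{"grip":0.04,"x":0,"y":0,"z":-0.095,"yaw":0},{"grip":0.04,"x":0,"y":0,"z":-0.12,"yaw":0}]' |tail -1
python3 -m crank '[{"grip":0.04,"x":0.02,"y":-0.02,"z":0,"yaw":0},{"grip":0.04,"x":0.045,"y":-0.045,"z":0,"yaw":0},{"grip":0.04,"x":0.07,"y":-0.07,"z":0,"yaw":0},{"grip":0.04,"x":0.095,"y":-0.095,"z":0,"yaw":0},{"grip":0.04,"x":0.12,"y":-0.12,"z":0,"yaw":0}]' |tail -1
python3 -m crank '[{"grip":0.04,"x":0.025,"y":-0.01,"z":0,"yaw":0},{"grip":0.04,"x":0.055,"y":-0.02,"z":0,"yaw":0},{"grip":0.04,"x":0.085,"y":-0.03,"z":0,"yaw":0},{"grip":0.04,"x":0.11,"y":-0.04,"z":0,"yaw":0},{"grip":0.04,"x":0.12,"y":-0.045,"z":0,"yaw":0}]' |tail -6
python3 -m crank '[{"grip":0.04,"x":0,"y":0,"z":0,"yaw":0},{"grip":0.04,"x":0,"y":0,"z":0,"yaw":0},{"grip":0.04,"x":0,"y":0,"z":0,"yaw":0},{"grip":0.04,"x":0,"y":0,"z":0,"yaw":0},{"grip":0.04,"x":0,"y":0,"z":0,"yaw":0}]' |tail -1
cat > chk.py <<'E'
from h import *
A,B=cam("scene"),cam("side");a,b=snap("scene","fs"),snap("side","fd")
def blob(im,m,X,lo,hi,v=None,r=14):
    h=cv2.cvtColor(im,cv2.COLOR_RGB2HSV);k=np.zeros(h.shape[:2],np.uint8)
    for l,u in zip(lo,hi):k|=cv2.inRange(h,l,u)
    p=proj(m,[X])[0];n,l,s,c=cv2.connectedComponentsWithStats(k);g=[i for i in range(1,n) if s[i,4]>20 and np.linalg.norm(c[i]-p)<r]
    if not g:return None
    i=min(g,key=lambda i:np.linalg.norm(c[i]-p));return c[i],s[i].tolist()
Y=[(22,130,80)],[(33,255,255)];R=[(0,170,50),(174,170,50)],[(7,255,255),(180,255,255)];W=[(0,0,150)],[(180,45,255)];G=[(14,100,80)],[(24,255,255)];K=[(0,0,0)],[(180,110,75)];Bl=[(108,150,40)],[(125,255,255)]
for n,X,c in[("honey cap",(679.5,-54.6,69),Y),("blue cap",(614.7,-75,68),W),("caddy knob",(612,-13,71),G),("dice knob",(678,47,69),K),("red cap",(674.4,112,69),R),("tumbler",(664,249,51),R),("blue shaker",(411,350,45),Bl),("yellow shaker",(363,308,68),Y)]:
    p,q=blob(a,A,X,*c),blob(b,B,X,*c)
    if p and q:
        x,e=cross(A,p[0],B,q[0]);print(n,"expected",X,"found",x.round(1),"miss %.1f"%e,p[1],q[1])
    else: print(n,X,p,q,proj(A,[X])[0].round(),proj(B,[X])[0].round())
print(state()["ee_pos"],state()["time_s"])
E
python3 chk.py
```

```text
gripper_width: 40.2
gripper_force: 0.0
gripper_force: 0.0
gripper_force: 0.0
time_s: 63.32
ee_pos: [434.2, 219.7, 196.9]
ee_rot: [179.9, -0.1, 93.1]
force: [0.6, -0.2, -0.3]
gripper_width: 39.7
gripper_force: 0.0
gripper_force: 0.0
honey cap expected (679.5, -54.6, 69) found [680.2 -56.6  70.5] miss 2.0 [283, 233, 12, 19, 192] [336, 198, 11, 17, 164]
blue cap expected (614.7, -75, 68) found [617.7 -67.4  77.7] miss 0.9 [305, 217, 12, 19, 151] [321, 212, 12, 13, 77]
caddy knob (612, -13, 71) None None [327. 241.] [305. 211.]
dice knob expected (678, 47, 69) found [672.2  37.4  75.2] miss 2.3 [308, 246, 17, 36, 318] [301, 183, 11, 16, 139]
red cap expected (674.4, 112, 69) found [683.4 122.3  73.5] miss 4.3 [324, 283, 20, 28, 271] [281, 175, 7, 4, 22]
tumbler expected (664, 249, 51) found [659.8 266.6  79.9] miss 2.9 [378, 333, 22, 12, 51] [228, 155, 18, 6, 40]
blue shaker (411, 350, 45) (array([524.05357143, 325.29464286]), [512, 318, 21, 13, 112]) None [521. 323.] [129. 198.]
yellow shaker expected (363, 308, 68) found [361.7 306.7  51.4] miss 2.0 [511, 280, 23, 28, 439] [110, 197, 20, 26, 338]
[435.68914461 216.44327849 195.91227362] 63.8333
```

Several masks were too loose, so I check from above with the wrist camera.

```bash
python3 go.py 640 -70 260 92.8
python3 -m crank '[{"grip":0.04,"x":-0.025,"y":0.015,"z":-0.012,"yaw":0},{"grip":0.04,"x":-0.055,"y":0.035,"z":-0.025,"yaw":0},{"grip":0.04,"x":-0.085,"y":0.055,"z":-0.04,"yaw":0},{"grip":0.04,"x":-0.115,"y":0.075,"z":-0.055,"yaw":0},{"grip":0.04,"x":-0.145,"y":0.095,"z":-0.064,"yaw":0}]' |tail -1
python3 -m crank '[{"grip":0.04,"x":-0.03,"y":0.02,"z":0,"yaw":0},{"grip":0.04,"x":-0.06,"y":0.04,"z":0,"yaw":0},{"grip":0.04,"x":-0.09,"y":0.06,"z":0,"yaw":0},{"grip":0.04,"x":-0.12,"y":0.08,"z":0,"yaw":0},{"grip":0.04,"x":-0.14,"y":0.095,"z":0,"yaw":0}]' |tail -1
python3 -m crank '[{"grip":0.04,"x":0,"y":0,"z":0,"yaw":0},{"grip":0.04,"x":0,"y":0,"z":0,"yaw":0},{"grip":0.04,"x":0,"y":0,"z":0,"yaw":0},{"grip":0.04,"x":0,"y":0,"z":0,"yaw":0},{"grip":0.04,"x":0,"y":0,"z":0,"yaw":0}]' |tail -5
python3 - <<'E'
from h import *
m=cam("wrist");np.savez("wf.npz",**m);im=snap("wrist","wf");h=cv2.cvtColor(im,cv2.COLOR_RGB2HSV)
for n,X,Hb in[("honey",(679.5,-54.6),52),("blue",(614.7,-75),50),("caddy",(612,-13),56),("dice",(678,47),53),("red",(674.4,112),52),("case",(608.5,80.5),52)]:
    u,v=proj(m,[[*X,86],[*X,Hb]]);print(n,"top px",u.round(),"base px",v.round(),"rgb",im[int(u[1]),int(u[0])] if 0<=u[1]<480 else None,"hsv",h[int(u[1]),int(u[0])] if 0<=u[1]<480 else None)
E
```

```text
tool x -0.2965 y 0.1894 z -0.0641 yaw 0.0021 t 63.8 [435.7 216.4 195.9] az 92.9 F [ 0.2 -0.4  0.1] w 40.2 gf 0.0
gripper_force: 0.0
gripper_force: 0.0
ee_pos: [639.4, -56.5, 260.4]
ee_rot: [180.0, -0.0, 93.1]
force: [0.6, 0.5, -0.1]
gripper_width: 40.3
gripper_force: 0.0
honey top px [361. 223.] base px [357. 215.] rgb [211 183  60] hsv [ 24 182 211]
blue top px [288. 241.] base px [290. 231.] rgb [199 193 178] hsv [ 21  27 199]
caddy top px [287. 172.] base px [290. 169.] rgb [174 135  66] hsv [ 19 158 174]
dice top px [369. 104.] base px [364. 107.] rgb [26 20 25] hsv [155  59  26]
red top px [371.  20.] base px [366.  31.] rgb [172  41  38] hsv [  1 199 172]
case top px [287.  56.] base px [290.  64.] rgb [86 53 33] hsv [ 11 157  86]
```

Run:
```python
from h import *
m=dict(np.load("wf.npz"));im=cv2.imread("pics/wf.png");h=cv2.cvtColor(im,cv2.COLOR_BGR2HSV);I=im.astype(int)
M=dict(honey=cv2.inRange(h,(22,140,60),(32,255,255)),blue=cv2.inRange(h,(0,0,120),(180,50,255)),caddy=cv2.inRange(h,(14,115,70),(24,255,255)),dice=((I.max(2)<50)&(I.max(2)-I.min(2)<16)).astype(np.uint8)*255,red=cv2.inRange(h,(0,185,40),(7,255,255)),caddybody=cv2.inRange(h,(60,60,20),(95,255,255)),bluebody=cv2.inRange(h,(95,80,30),(125,255,255)))
for n,X,r,b,k in[("honey",(679.5,-54.6),13,52,M["honey"]),("blue",(614.7,-75),12,50,M["blue"]),("caddy",(612,-13),11,56,M["caddy"]),("dice",(678,47),10,53,M["dice"]),("red",(674.4,112),11,52,M["red"]),("caddybody",(612,-13),29,6,M["caddybody"]),("bluebody",(614.7,-75),28,6,M["bluebody"])]:
    zt={"caddybody":56,"bluebody":50}.get(n,86)
    P=proj(m,[[X[0]+r*c,X[1]+r*s,z] for z in(zt,b) for c in(-1,0,1) for s in(-1,0,1)]);lo,hi=P.min(0).round(),P.max(0).round()
    mask=np.zeros_like(k);a=np.maximum(lo-10,0).astype(int);e=(hi+10).astype(int);mask[a[1]:e[1],a[0]:e[0]]=k[a[1]:e[1],a[0]:e[0]]
    N,l,s,c=cv2.connectedComponentsWithStats(mask);i=1+np.argmax(s[1:,4]);print(n,"pred",lo,hi,"found",s[i,:2],s[i,:2]+s[i,2:4],"area",s[i,4])
# tumbler / neighbours from final scene picture
A=cam("scene");a=cv2.imread("pics/fs.png");hh=cv2.cvtColor(a,cv2.COLOR_BGR2HSV)
k=cv2.inRange(hh,(0,170,50),(8,255,255))|cv2.inRange(hh,(172,170,50),(180,255,255));N,l,s,c=cv2.connectedComponentsWithStats(k)
k0=cv2.cvtColor(cv2.imread("pics/s3.png"),cv2.COLOR_BGR2HSV);k0=cv2.inRange(k0,(0,170,50),(8,255,255))|cv2.inRange(k0,(172,170,50),(180,255,255));N0,_,s0,_=cv2.connectedComponentsWithStats(k0)
print("now",[s[i].tolist() for i in range(1,N) if s[i,4]>60]," after placing",[s0[i].tolist() for i in range(1,N0) if s0[i,4]>60])
P=[[664+r*np.cos(t),249+r*np.sin(t),z] for r,z in((32,99),(22,4)) for t in np.arange(0,6.3,.3)];q=proj(A,P);print("tumbler pred box",q.min(0),q.max(0))
```

```text
honey pred [343. 201.] [377. 237.] found [346 204] [376 237] area 743
blue pred [274. 219.] [303. 254.] found [275 218] [301 250] area 636
caddy pred [274. 157.] [302. 185.] found [276 157] [302 184] area 669
dice pred [352.  91.] [382. 119.] found [356  94] [381 118] area 557
red pred [352.   4.] [386.  45.] found [344   6] [390  55] area 1614
caddybody pred [258. 136.] [322. 201.] found [259 138] [321 200] area 2822
bluebody pred [262. 195.] [320. 259.] found [263 200] [318 255] area 1541
now [[324, 283, 20, 28, 271], [366, 316, 20, 27, 207]]  after placing [[476, 298, 21, 29, 269], [366, 316, 35, 32, 287]]
tumbler pred box [364.10753615 314.73182863] [400.47590434 369.61003869]
```

Every cap and body lies within a few pixels of an upright stand in its slot, and the tumbler hasn't moved. Handing in.

```bash
python3 -c "
from workcell import *
print(job_done())"
```

```text
the job is handed in; nothing more can be done
None
```

Handed in at about 65 s, with no verdict returned: by my last camera check the coin case, tea caddy, honey jar, blue jar, dice box and red shaker stand upright in the kit box (sugar pot absent) and the tumbler is on the coaster; the dice box hit the case, which had been knocked aside, while being packed (about 85 N last read at the wrist, peak unknown) and tipped before I stood it up again, and I did not fully re-measure the teapot, glass dish and remaining shakers at the end.

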